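# Put a mixed handful of bottles, vials and tweezers back in their racks and tray

### The arm

A 7-joint arm with a two-finger parallel gripper is mounted at the origin on a cart in front of the work surface, level with it; the furniture and walls round the work are solid. World frame = base frame: x ahead of the robot, y to its left, z up, the work surface at z = 0. Lengths are in m, angles in rad, forces in N, time in s.
With the tool pointing down it reaches from about 0.35 to 0.9 m from the base axis. Payload 19.9 kg.
Tool frame: the origin (TCP) lies at the very end of the fingers, on their centre line; the grasp point (between the pads) lies 19 mm behind it; y points along the fingers, z is the direction in which the jaws open and shut, and the axes are right-handed (so a half turn about y gives the same grasp; the last joint's range is limited). The gripper opens to 85 mm and grips with 20 to 120 N. Pads are 22 mm wide; open, the fingers measure 114 mm over their backs; the gripper's body (76 mm by 85 mm) begins 54 mm behind the grasp point. The pads swing forward as they close: fully open they stand 13 mm farther back than shut.
Start: joints at [1.087, 0.417, -0.01, 1.614, 0.005, 1.111, -0.053], TCP at [0.267, -0.565, 0.231] pointing down, gripper open.
Joint ranges: [-2.81, 2.81], [-0.39, 2.02], [-1.27, 1.25], [0.06, 2.57], [-1.19, 4.33], [0.19, 2], [-2.82, 2.82]. Speed limits (rad/s): [1.89, 1.89, 2.39, 2.39, 3.01, 3.01, 3.01].

### API

Orientations are given as a 3x3 rotation matrix whose columns are the frame's x, y, z axes.
In Python, from workcell import ctrl, viewer gives the robot as it stands.
- The arm moves only by the tool play_rows, never from a script. Its argument "targets" is a list of rows, each an object of numbers: "ax", "ay", "az": the turn, a rotation vector about the tool's x, y, z in degrees; "dx", "dy", "dz": the shift along the tool's x, y, z in m; "gripper": the gripper's target within -1 to 1 (fully open at 1, half-way at 0, shut at -1). A call has 1 to 20 rows; each row is the pose to reach, as a shift and turn from the pose commanded when the call began, along the tool's axes at that moment; what a row does not reach only later rows make up. A row lasts 1/12 s, in which the tool goes at most 41.7 mm and 7.16 degrees, less where a joint would pass 70% of its speed; a pose out of reach is approached as far as the arm can. A call with a gripper value outside its range is refused whole. The fingers move at their own pace and stop on an object; the grip force is fixed at half the most. Time passes only in rows, so rows that repeat a pose let the fingers close. It gives the time, the measured TCP pose, the force and the opening at its end, in the units of the state.
- ctrl.get_obs(): the state, without advancing time (a new reading comes with each control period).
- viewer.camera(name): name is "side" or "top" or "wrist"; returns a dict with "image" (400x640x3 uint8, red, green, blue), "depth" (400x640 float32, m along the optical axis (not along the pixel's ray), 0 where there is no reading), "intrinsics" (3x3 intrinsics, pixels), "dist_coeffs" ([k1, k2, p1, p2, k3] as OpenCV has them; the pictures are not rectified), "origin" and "orientation" of the camera in the world; the wrist camera has in their place "hand_eye" (4x4, takes a point from camera to tool coordinates, whose origin is the TCP and whose axes are the tool frame's). Camera axes: x right, y up, looking along -z (the intrinsics and any distortion apply to the point x, -y, -z); pixel columns grow to the right and rows downward; lengths in m; the calibration is good to about 2 mm. A picture is of the moment at which its call begins: read the wrist's pose just before it.
- ctrl.finish_job(): hands the job in, once; it reports no verdict.
The state is a dict: "time": time; "joint_pos": joint angles; "qd": joint speeds; "joint_efforts": joint torques, N m; "position": TCP position; "tool_rot": TCP orientation; "force": force on the tool from outside, world axes, zero at the start; "wrist_torque": the same for the moment, N m; "grip_width": finger opening in m.
Only numpy, scipy, OpenCV 4.12 (cv2) and the standard library are available. Lean on these libraries where they do the work, as an engineer would, in place of code of your own. Each camera call takes 0.05 s, during which the arm holds its last target.

### The job

Clear up the bench after the measurements: stand the two loose bottles in free wells of the bottle rack and the two loose vials in free wells of the vial rack, each upright and right down on the rack's floor, and lay the tweezers flat and lengthwise in the middle of the empty instrument tray. Set the glass down rather than letting it drop, and leave the bottle and the vial that are already racked where they stand.

Things in the scene. Friction and masses are not known exactly. Their poses are not given: they have to be found in the camera images.
- bottle_1: Screw-cap solution bottle, white with a red cap, standing upright on the bench. Body of 44 mm diameter, straight up to about 50 mm, 86 mm tall in all, the rest narrows to the cap. Origin: centre of its underside; z up its axis. About 0.06 to 0.13 kg. Belongs in the bottle rack.
- bottle_2: Screw-cap solution bottle, brown with a black cap, standing upright on the bench. Body of 42 mm diameter, straight up to about 50 mm, 90 mm tall in all, the rest narrows to the cap. Origin: centre of its underside; z up its axis. About 0.06 to 0.13 kg. Belongs in the bottle rack.
- vial_1: Small capped glass sample vial with a green cap, standing upright on the bench. Cylinder of 22 mm diameter, 52 mm tall in all (glass up to 44 mm, cap above). Origin: centre of its underside; z up its axis. 35 g. Belongs in the vial rack.
- vial_2: Small capped glass sample vial with a red cap, standing upright on the bench. Cylinder of 22 mm diameter, 52 mm tall in all (glass up to 44 mm, cap above). Origin: centre of its underside; z up its axis. 35 g. Belongs in the vial rack.
- tweezers: Blunt steel tweezers lying flat on the bench, 126 mm long (own y), 13 mm wide (own x), 10 mm high; grasp across the legs at the middle. Rigid, 20 g. Origin: middle of the underside. Belongs in the instrument tray.
- bottle_rack: Low two-tier metal rack, fixed, 74 (own x) by 210 mm (own y). Floor plate, top 4 mm above the bench; over it a pierced plate, top 26 mm above the bench, with three round wells of 60 mm diameter in a row at x = 0, y = -68, 0 and 68 mm. One end well is already taken, by racked_bottle. Origin: centre of the underside, on the bench.
- vial_rack: Low two-tier metal rack, fixed, 52 (own x) by 144 mm (own y). Floor plate, top 4 mm above the bench; over it a pierced plate, top 20 mm above the bench, with three round wells of 38 mm diameter in a row at x = 0, y = -46, 0 and 46 mm. One end well is already taken, by racked_vial. Origin: centre of the underside, on the bench.
- instrument_tray: Shallow empty instrument tray with a low pale rim and a flat grey liner, fixed to the bench: 142 mm (own x) by 236 mm (own y), rim 16 mm high and 2 mm thick, inner floor 2 mm above the bench. Origin: centre of the underside.
- racked_bottle: White bottle with a green cap, 44 mm diameter, 86 mm tall, that already stands in the end well at y = +68 mm of the bottle rack. To be left alone. Origin: centre of its underside.
- racked_vial: Vial with a white cap, 22 mm diameter, 52 mm tall, that already stands in the end well at y = -46 mm of the vial rack. To be left alone. Origin: centre of its underside.

How it is judged:
At the end, for the whole second after the job is handed in: Loose bottles and vials stand upright (0.15 rad) on the floor of their own rack, in its wells; tweezers on the tray floor within 45 mm across, 50 mm along and 0.35 rad of its middle line; the racked bottle and vial moved less than 15 mm and upright; all released and at rest (x of bottle_1 in the frame of bottle_rack between -0.012 and 0.012 m and y of bottle_1 in the frame of bottle_rack between -0.085 and 0.085 m and z of bottle_1 in the frame of bottle_rack between 0 and 0.01 m and angle between each of bottle_1, bottle_2, vial_1, vial_2, racked_bottle, racked_vial's own z axis and vertical below 0.15 rad and linear speed of each of bottle_1, bottle_2, vial_1, vial_2, tweezers below 0.03 m/s and x of bottle_2 in the frame of bottle_rack between -0.012 and 0.012 m and y of bottle_2 in the frame of bottle_rack between -0.085 and 0.085 m and z of bottle_2 in the frame of bottle_rack between 0 and 0.01 m and x of vial_1 in the frame of vial_rack between -0.012 and 0.012 m and y of vial_1 in the frame of vial_rack between -0.06 and 0.06 m and z of vial_1 in the frame of vial_rack between 0 and 0.01 m and x of vial_2 in the frame of vial_rack between -0.012 and 0.012 m and y of vial_2 in the frame of vial_rack between -0.06 and 0.06 m and z of vial_2 in the frame of vial_rack between 0 and 0.01 m and x of tweezers in the frame of instrument_tray between -0.045 and 0.045 m and y of tweezers in the frame of instrument_tray between -0.05 and 0.05 m and z of tweezers in the frame of instrument_tray between -0.002 and 0.013 m and angle between the y axis of tweezers and the y axis of instrument_tray, either way round below 0.35 rad and distance of each of racked_bottle, racked_vial from where it was at the start of the episode below 0.015 m); the robot touches nothing.
It fails at once if the bottle that stands in its rack already is shifted more than 15 mm or tipped (distance of racked_bottle from where it was at the start of the episode above 0.015 m or angle between racked_bottle's own z axis and vertical above 0.3 rad).
It fails at once if the vial that stands in its rack already is shifted more than 15 mm or tipped (distance of racked_vial from where it was at the start of the episode above 0.015 m or angle between racked_vial's own z axis and vertical above 0.3 rad).
It fails at once if a loose bottle or vial is let drop or flung instead of being set down (out of the fingers and faster than 0.6 m/s) ((contact force between the fingers and bottle_1 below 0.05 N and linear speed of bottle_1 above 0.6 m/s) or (contact force between the fingers and bottle_2 below 0.05 N and linear speed of bottle_2 above 0.6 m/s) or (contact force between the fingers and vial_1 below 0.05 N and linear speed of vial_1 above 0.6 m/s) or (contact force between the fingers and vial_2 below 0.05 N and linear speed of vial_2 above 0.6 m/s)).
It also fails if it takes over 112 s, if anything falls off the work surface, if the arm or the gripper's body presses on something with over 40 N, if the wrist force passes 120 N, or if a joint passes its speed limit or range.

## Working session

There is one attempt and no reset: what is moved stays moved. The work goes in short steps, Python scripts to look and compute and a tool call to move; the robot and the scene stay as the last step left them, time stands still between calls to the robot, and variables do not carry over. Pictures are saved under pics/ and viewed, and the job is handed in when it is done.

Besides the shell and the picture viewer there is one more tool, called after "Request:" as name(argument=value, ...) on one line, values as JSON. play_rows: Moves the arm, as the interface text tells. Its arguments: {"type":"object","properties":{"targets":{"type":"array","items":{"type":"object","properties":{"ax":{"type":"number"},"ay":{"type":"number"},"az":{"type":"number"},"dx":{"type":"number"},"dy":{"type":"number"},"dz":{"type":"number"},"gripper":{"type":"number"}}}}},"required":["targets"]}

```bash
ls; mkdir -p pics
python3 - <<'E'
from workcell import ctrl, viewer
import cv2,numpy as np
o=ctrl.get_obs()
for k in ("time","position","tool_rot","joint_pos","force","grip_width"): print(k,np.round(o[k],4).tolist())
for n in ("side","top","wrist"):
    c=viewer.camera(n)
    cv2.imwrite(f"pics/{n}0.png",c["image"][:,:,::-1])
    np.savez(f"{n}0.npz",**c)
    print(n,{k:np.round(v,4).tolist() for k,v in c.items() if k not in("image","depth")}, (c["depth"]>0).mean())
E
```

```text
pics
time 0.0
position [0.2671, -0.5647, 0.2307]
tool_rot [[-0.904, -0.0006, 0.4276], [-0.4276, 0.001, -0.904], [0.0001, -1.0, -0.0012]]
joint_pos [1.0875, 0.418, -0.0103, 1.6142, 0.0047, 1.1106, -0.053]
force [0.2269, -0.616, 0.1344]
grip_width 0.0856
side {'intrinsics': [[456.031, 0.0, 321.355], [0.0, 456.031, 198.5966], [0.0, 0.0, 1.0]], 'dist_coeffs': [0.0106, 0.0, 0.0, 0.0, 0.0], 'origin': [0.0242, 0.9654, 0.8585], 'orientation': [[-0.9049, 0.2513, -0.3434], [-0.4254, -0.552, 0.7172], [-0.0093, 0.7951, 0.6064]]} 0.9960078125
top {'intrinsics': [[361.6995, 0.0, 315.5619], [0.0, 361.6995, 201.3734], [0.0, 0.0, 1.0]], 'dist_coeffs': [0.0237, 0.0, 0.0, 0.0, 0.0], 'origin': [0.3165, 0.016, 1.1074], 'orientation': [[0.0109, 0.9901, -0.1401], [-0.9999, 0.0117, 0.0049], [0.0065, 0.14, 0.9901]]} 0.99618359375
wrist {'intrinsics': [[327.1936, 0.0, 319.8037], [0.0, 327.1936, 197.8513], [0.0, 0.0, 1.0]], 'dist_coeffs': [-0.0687, 0.0, 0.0, 0.0, 0.0], 'hand_eye': [[-0.0001, -0.9535, -0.3015, -0.0779], [0.0001, 0.3015, -0.9535, -0.1437], [1.0, -0.0002, 0.0001, -0.0003], [0.0, 0.0, 0.0, 1.0]]} 0.996078125
```

View pics/top0.png

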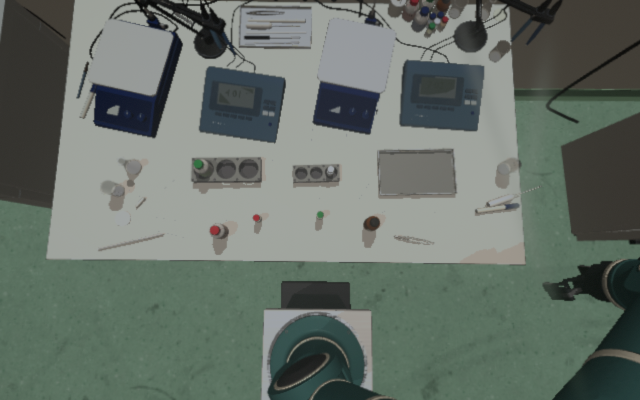

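View pics/side0.png

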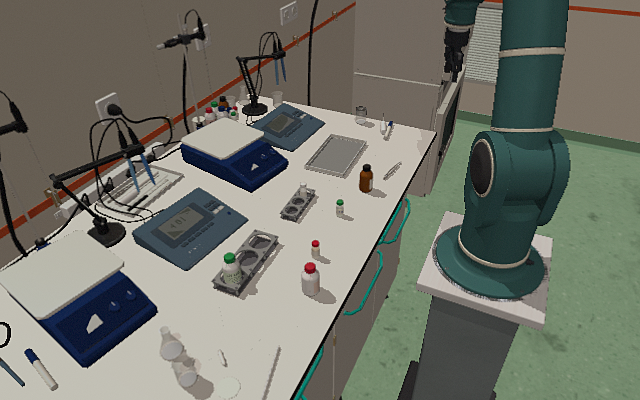

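The top view shows everything loose along the near edge: red-cap bottle at (218,231), red vial (257,218), green vial (320,214), brown bottle (371,223) and tweezers (414,240). The racks are at (227,170) and (317,174), the tray at (416,173). I'll enlarge these.

```bash
cat > h.py <<'E'
import numpy as np,cv2
def load(f): return dict(np.load(f))
def ray(c,u,v):
    p=cv2.undistortPoints(np.array([[[u,v]]],float),c["intrinsics"],c["dist_coeffs"])[0,0]
    d=np.array([p[0],-p[1],-1.0]); return c["orientation"]@d
def onz(c,u,v,z):
    d=ray(c,u,v); o=c["origin"]; return o+d*(z-o[2])/d[2]
def bydepth(c,u,v):
    return c["origin"]+ray(c,u,v)*c["depth"][int(round(v)),int(round(u))]
def cloud(c):
    h,w=c["depth"].shape
    uu,vv=np.meshgrid(np.arange(w),np.arange(h))
    p=cv2.undistortPoints(np.stack([uu,vv],-1).reshape(-1,1,2).astype(float),c["intrinsics"],c["dist_coeffs"])[:,0]
    d=np.c_[p[:,0],-p[:,1],-np.ones(len(p))]@c["orientation"].T
    return (c["origin"]+d*c["depth"].reshape(-1,1)).reshape(h,w,3)
def proj(c,P):
    q=c["orientation"].T@(np.asarray(P,float)-c["origin"])
    r,_=cv2.projectPoints(np.array([[q[0],-q[1],-q[2]]]),np.zeros(3),np.zeros(3),c["intrinsics"],c["dist_coeffs"]); return r[0,0]
def wristpose(c,o):
    T=np.eye(4);T[:3,:3]=o["tool_rot"];T[:3,3]=o["position"];W=T@c["hand_eye"]
    c["origin"]=W[:3,3];c["orientation"]=W[:3,:3];return c
E
python3 - <<'E'
from h import *
c=load("top0.npz")
im=c["image"][140:260,180:460,::-1]
a=cv2.resize(im[:,:140],None,fx=5.6,fy=5,interpolation=3) if 0 else cv2.resize(im[:,:150],None,fx=5,fy=5,interpolation=cv2.INTER_CUBIC)
b=cv2.resize(im[:,130:],None,fx=5,fy=5,interpolation=cv2.INTER_CUBIC)
cv2.imwrite("pics/ta.png",a);cv2.imwrite("pics/tb.png",b)
P=cloud(c)
sub=P[140:262,180:460]
z=sub[...,2]
print("bench z median",np.median(P[200:250,270:300,2]),np.median(P[245:255,330:360,2]),np.median(P[215:225,180:200,2]))
for n,(u0,u1,v0,v1,zm) in dict(b1=(208,232,220,242,.04),v2=(250,266,210,226,.03),v1=(312,328,208,224,.03),b2=(360,385,212,235,.04),tw=(390,438,232,248,.005),rb=(190,215,155,182,.04),rv=(324,340,164,182,.03)).items():
    q=P[v0:v1,u0:u1].reshape(-1,3);q=q[(q[:,2]>zm)&(q[:,2]<.2)]
    t=q[q[:,2]>q[:,2].max()-.012]
    print(n,len(q),q.min(0).round(3),q.max(0).round(3),"topmean",t.mean(0).round(4))
E
```

```text
bench z median 0.0006928947863698021 0.000508782040576472 0.001120135874413064
b1 202 [0.355 0.273 0.04 ] [0.398 0.314 0.091] topmean [0.3768 0.2941 0.0863]
v2 49 [0.407 0.174 0.035] [0.426 0.193 0.056] topmean [0.4166 0.1844 0.0519]
v1 46 [ 0.418 -0.012  0.03 ] [0.438 0.009 0.059] topmean [ 0.4278 -0.0017  0.0529]
b2 178 [ 0.384 -0.173  0.043] [ 0.424 -0.135  0.094] topmean [ 0.4039 -0.155   0.0901]
tw 38 [ 0.337 -0.346  0.005] [ 0.379 -0.228  0.013] topmean [ 0.3611 -0.2717  0.0089]
rb 211 [0.544 0.327 0.04 ] [0.587 0.369 0.095] topmean [0.5646 0.349  0.0898]
rv 51 [ 0.552 -0.041  0.031] [ 0.573 -0.022  0.061] topmean [ 0.5631 -0.0322  0.0562]
```

View pics/ta.png

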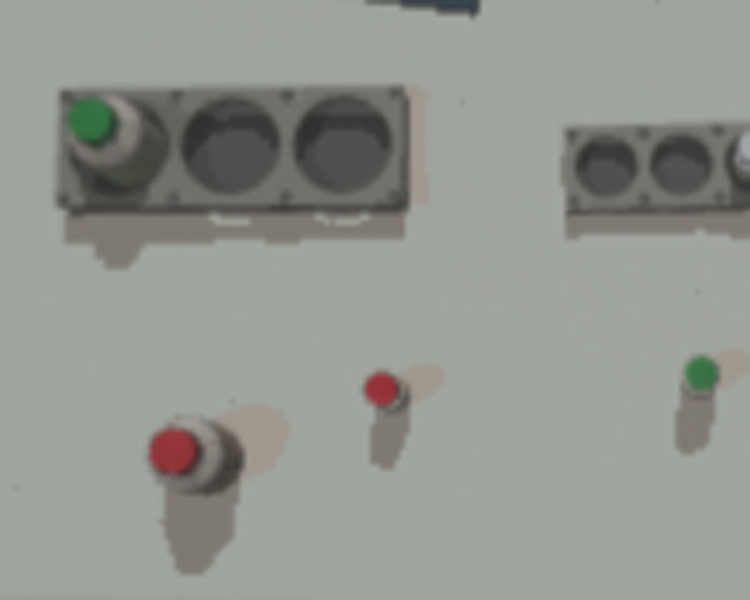

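View pics/tb.png

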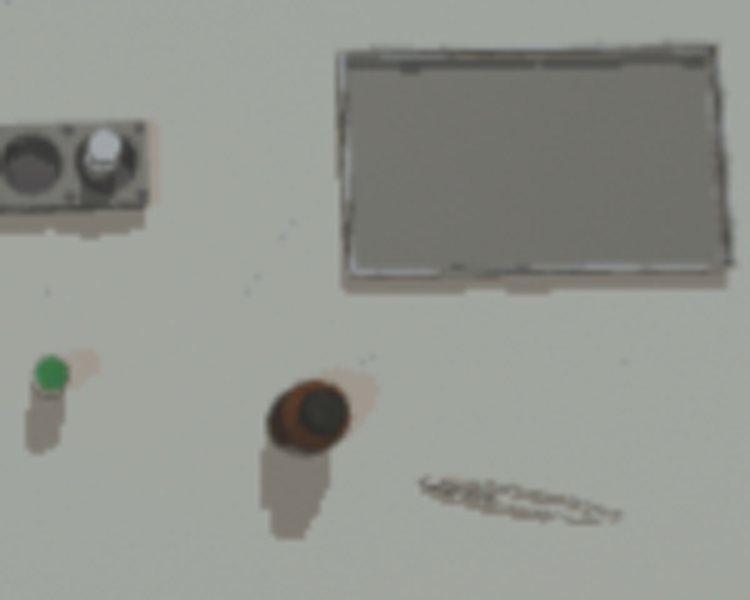

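Rack rims, wells, tray corners and both tweezer ends read cleanly in the crops. Next I'll turn them into positions.

Run:
```python
from h import *
c=load("top0.npz")
def pt(lst,ox,z,name):
    for x,y in lst:
        print(name,(x,y),onz(c,(x+.5)/5-.5+ox,(y+.5)/5-.5+140,z)[:2].round(4))
pt([(60,90),(405,87),(407,208),(57,206),(231,146),(343,145)],180,.026,"brack")
pt([(606,166),(681,165)],180,.02,"vrack")
pt([(31,164),(107,160)],310,.02,"vrack")
pt([(340,52),(716,47),(732,265),(347,272)],310,.016,"tray")
pt([(419,483),(621,518)],310,.006,"tw")
pt([(174,452)],180,.086,"b1");pt([(382,389)],180,.052,"v2")
pt([(51,373)],310,.052,"v1");pt([(324,412)],310,.09,"b2")
s=load("side0.npz")
im=s["image"][:,:,::-1]
cv2.imwrite("pics/sa.png",cv2.resize(im[130:300,200:410],None,fx=3.5,fy=3.5,interpolation=cv2.INTER_CUBIC))
P=cloud(s)
for n,(x,y,r) in dict(b1=(.377,.294,.035),v2=(.4166,.184,.025),v1=(.428,-.002,.025),b2=(.404,-.155,.035),tw=(.36,-.28,.08)).items():
    m=(np.hypot(P[...,0]-x,P[...,1]-y)<r)&(P[...,2]>(.005 if n=="tw" else .03))&(P[...,2]<.12)
    q=P[m]; print(n,len(q),q.min(0).round(3),q.max(0).round(3))
    if n=="tw": print(q.mean(0).round(3),cv2.fitLine(q[:,:2].astype(np.float32),cv2.DIST_L2,0,.01,.01).ravel())
P=cloud(c);m=(np.hypot(P[...,0]-.36,P[...,1]+.28)<.08)&(P[...,2]>.004)
q=P[m];print(q.mean(0),cv2.fitLine(q[:,:2].astype(np.float32),cv2.DIST_L2,0,.01,.01).ravel())
```

```text
brack (60, 90) [0.6001 0.3908]
brack (405, 87) [0.6049 0.1807]
brack (407, 208) [0.5294 0.1771]
brack (57, 206) [0.5279 0.3885]
brack (231, 146) [0.5665 0.2853]
brack (343, 145) [0.568  0.2173]
vrack (606, 166) [0.5583 0.0569]
vrack (681, 165) [0.5595 0.0108]
vrack (31, 164) [0.5602 0.0108]
vrack (107, 160) [ 0.5633 -0.0358]
tray (340, 52) [ 0.6345 -0.1806]
tray (716, 47) [ 0.6402 -0.414 ]
tray (732, 265) [ 0.503  -0.4181]
tray (347, 272) [ 0.4959 -0.1831]
tw (419, 483) [ 0.3684 -0.2268]
tw (621, 518) [ 0.3488 -0.3484]
b1 (174, 452) [0.3764 0.2943]
v2 (382, 389) [0.4164 0.1843]
v1 (51, 373) [ 0.428  -0.0021]
b2 (324, 412) [ 0.4037 -0.1556]
b1 384 [0.355 0.281 0.03 ] [0.398 0.318 0.087]
v2 80 [0.406 0.176 0.03 ] [0.429 0.197 0.054]
v1 66 [ 0.418 -0.013  0.03 ] [0.44  0.01  0.053]
b2 224 [ 0.384 -0.166  0.031] [ 0.425 -0.132  0.091]
tw 15 [ 0.354 -0.293  0.005] [ 0.372 -0.231  0.009]
[ 0.366 -0.26   0.006] [ 0.14854914  0.988905    0.3661571  -0.2599367 ]
[ 0.360485   -0.27250617  0.00605289] [ 0.17692079  0.9842251   0.360485   -0.27250618]
```

View pics/sa.png

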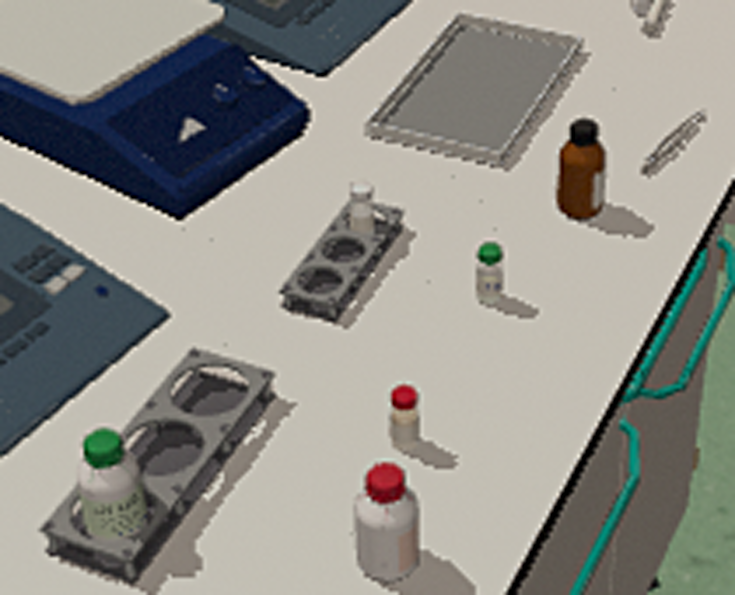

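Top and side views agree to within about 2 mm. The tweezers come first because they are nearest the gripper. A helper will convert a world target into tool shifts.

```bash
cat > go.py <<'E'
import sys,numpy as np
from workcell import ctrl
from scipy.spatial.transform import Rotation as Ro
# args: x y z jawangle_deg
o=ctrl.get_obs();R=np.array(o["tool_rot"]);p=np.array(o["position"])
x,y,z,a=map(float,sys.argv[1:5]);a=np.radians(a)
zz=np.array([np.cos(a),np.sin(a),0]);yy=np.array([0,0,-1.]);T=np.c_[np.cross(yy,zz),yy,zz]
print("t",round(o["time"],2),"p",p.round(4),"w",round(float(o["grip_width"]),4),"F",np.round(o["force"],1))
print("d",(R.T@(np.array([x,y,z])-p)).round(4),"rot deg",np.degrees(Ro.from_matrix(R.T@T).as_rotvec()).round(2))
E
python3 go.py .3586 -.288 .11 -9.2
```

```text
t 0.15 p [ 0.2671 -0.5648  0.2308] w 0.0856 F [-0.2  0.   0.3]
d [-0.201  0.121 -0.211] rot deg [ 5.000e-02 -5.549e+01 -2.000e-02]
```

Request:
play_rows(targets=[{"dx": -0.201,"dy": 0.121,"dz": -0.211,"ay": -55.5,"gripper": 1},{"dx": -0.201,"dy": 0.121,"dz": -0.211,"ay": -55.5,"gripper": 1},{"dx": -0.201,"dy": 0.121,"dz": -0.211,"ay": -55.5,"gripper": 1},{"dx": -0.201,"dy": 0.121,"dz": -0.211,"ay": -55.5,"gripper": 1},{"dx": -0.201,"dy": 0.121,"dz": -0.211,"ay": -55.5,"gripper": 1},{"dx": -0.201,"dy": 0.121,"dz": -0.211,"ay": -55.5,"gripper": 1},{"dx": -0.201,"dy": 0.121,"dz": -0.211,"ay": -55.5,"gripper": 1},{"dx": -0.201,"dy": 0.121,"dz": -0.211,"ay": -55.5,"gripper": 1},{"dx": -0.201,"dy": 0.121,"dz": -0.211,"ay": -55.5,"gripper": 1},{"dx": -0.201,"dy": 0.121,"dz": -0.211,"ay": -55.5,"gripper": 1},{"dx": -0.201,"dy": 0.121,"dz": -0.211,"ay": -55.5,"gripper": 1},{"dx": -0.201,"dy": 0.121,"dz": -0.211,"ay": -55.5,"gripper": 1},{"dx": -0.201,"dy": 0.121,"dz": -0.211,"ay": -55.5,"gripper": 1},{"dx": -0.201,"dy": 0.121,"dz": -0.211,"ay": -55.5,"gripper": 1}])

```text
invalid input
```

```bash
python3 go.py .3586 -.288 .005 -9.2
python3 - <<'E'
from workcell import ctrl,viewer
from h import *
o=ctrl.get_obs();c=wristpose(viewer.camera("wrist"),o);np.savez("w1.npz",**c)
cv2.imwrite("pics/w1.png",c["image"][:,:,::-1]); print(proj(c,(.3586,-.288,.01)),proj(c,(.3684,-.2268,.006)),proj(c,(.349,-.348,.006)))
E
```

```text
t 0.15 p [ 0.2671 -0.5648  0.2308] w 0.0856 F [-0.2  0.   0.3]
d [-0.201   0.226  -0.2109] rot deg [ 5.000e-02 -5.549e+01 -2.000e-02]
[113.17459693 -25.38889253] [ 66.79865852 -55.56297252] [164.92457822   8.68306407]
```

View pics/w1.png

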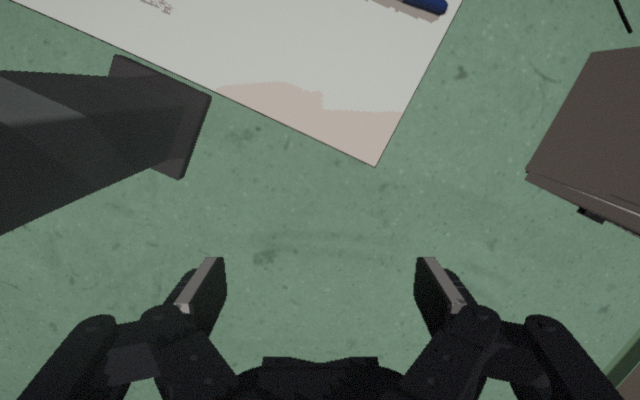

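The arm hasn't moved: the wrist view still shows the bench corner at (375,165). The call was refused, so I'll retry with every key given.

Request:
play_rows(targets=[{"dx": -0.201,"dy": 0.121,"dz": -0.211,"ax": 0,"ay": -55.5,"az": 0,"gripper": 1},{"dx": -0.201,"dy": 0.121,"dz": -0.211,"ax": 0,"ay": -55.5,"az": 0,"gripper": 1},{"dx": -0.201,"dy": 0.121,"dz": -0.211,"ax": 0,"ay": -55.5,"az": 0,"gripper": 1},{"dx": -0.201,"dy": 0.121,"dz": -0.211,"ax": 0,"ay": -55.5,"az": 0,"gripper": 1},{"dx": -0.201,"dy": 0.121,"dz": -0.211,"ax": 0,"ay": -55.5,"az": 0,"gripper": 1},{"dx": -0.201,"dy": 0.121,"dz": -0.211,"ax": 0,"ay": -55.5,"az": 0,"gripper": 1},{"dx": -0.201,"dy": 0.121,"dz": -0.211,"ax": 0,"ay": -55.5,"az": 0,"gripper": 1},{"dx": -0.201,"dy": 0.121,"dz": -0.211,"ax": 0,"ay": -55.5,"az": 0,"gripper": 1},{"dx": -0.201,"dy": 0.121,"dz": -0.211,"ax": 0,"ay": -55.5,"az": 0,"gripper": 1},{"dx": -0.201,"dy": 0.121,"dz": -0.211,"ax": 0,"ay": -55.5,"az": 0,"gripper": 1},{"dx": -0.201,"dy": 0.121,"dz": -0.211,"ax": 0,"ay": -55.5,"az": 0,"gripper": 1},{"dx": -0.201,"dy": 0.121,"dz": -0.211,"ax": 0,"ay": -55.5,"az": 0,"gripper": 1},{"dx": -0.201,"dy": 0.121,"dz": -0.211,"ax": 0,"ay": -55.5,"az": 0,"gripper": 1},{"dx": -0.201,"dy": 0.121,"dz": -0.211,"ax": 0,"ay": -55.5,"az": 0,"gripper": 1}])

```text
time: 1.37
position: [0.3585, -0.289, 0.1105]
tool_rot: [[-0.161, 0.0, 0.987], [-0.987, -0.0, -0.161], [0.0, -1.0, 0.0]]
force: [0.2, 0.2, 0.1]
grip_width: 0.0853
```

```bash
python3 go.py .3586 -.288 .005 -9.2
python3 - <<'E'
from workcell import ctrl,viewer
from h import *
o=ctrl.get_obs();c=wristpose(viewer.camera("wrist"),o);np.savez("w1.npz",**c)
cv2.imwrite("pics/w2.png",c["image"][:,:,::-1]); print(proj(c,(.3586,-.288,.01)),proj(c,(.3684,-.2268,.006)),proj(c,(.349,-.348,.006)))
E
```

```text
t 1.37 p [ 0.3585 -0.289   0.1105] w 0.0853 F [0.2 0.2 0.1]
d [-1.000e-03  1.055e-01 -1.000e-04] rot deg [-0.01 -0.08  0.02]
[319.15114306 197.38451858] [318.86241509 115.85701134] [319.42643242 263.98219816]
```

View pics/w2.png

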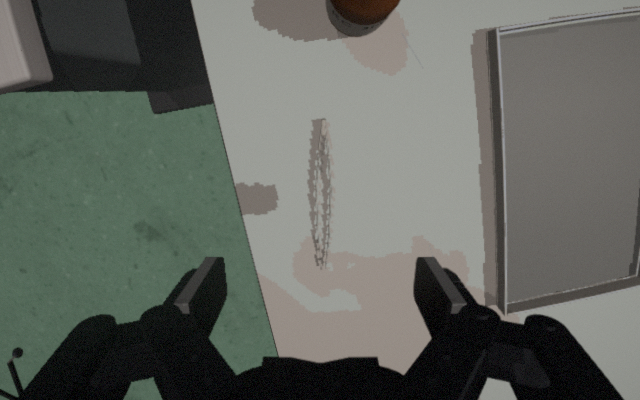

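The tweezers lie centred between the fingers, from (320,120) to (322,268). I'll descend and close.

Request:
play_rows(targets=[{"dx": 0.001,"dy": 0.04,"dz": 0,"ax": 0,"ay": 0,"az": 0,"gripper": 1},{"dx": 0.001,"dy": 0.075,"dz": 0,"ax": 0,"ay": 0,"az": 0,"gripper": 1},{"dx": 0.001,"dy": 0.1,"dz": 0,"ax": 0,"ay": 0,"az": 0,"gripper": 1},{"dx": 0.001,"dy": 0.1065,"dz": 0,"ax": 0,"ay": 0,"az": 0,"gripper": 1},{"dx": 0.001,"dy": 0.1065,"dz": 0,"ax": 0,"ay": 0,"az": 0,"gripper": -1},{"dx": 0.001,"dy": 0.1065,"dz": 0,"ax": 0,"ay": 0,"az": 0,"gripper": -1},{"dx": 0.001,"dy": 0.1065,"dz": 0,"ax": 0,"ay": 0,"az": 0,"gripper": -1},{"dx": 0.001,"dy": 0.1065,"dz": 0,"ax": 0,"ay": 0,"az": 0,"gripper": -1},{"dx": 0.001,"dy": 0.1065,"dz": 0,"ax": 0,"ay": 0,"az": 0,"gripper": -1},{"dx": 0.001,"dy": 0.1065,"dz": 0,"ax": 0,"ay": 0,"az": 0,"gripper": -1},{"dx": 0.001,"dy": 0.1065,"dz": 0,"ax": 0,"ay": 0,"az": 0,"gripper": -1},{"dx": 0.001,"dy": 0.1065,"dz": 0,"ax": 0,"ay": 0,"az": 0,"gripper": -1}])

```text
time: 2.42
position: [0.3589, -0.2897, 0.0045]
tool_rot: [[-0.16, 0.001, 0.987], [-0.987, -0.001, -0.16], [0.001, -1.0, 0.001]]
force: [-2.1, 0.5, 12.4]
grip_width: 0.0097
```

Request:
play_rows(targets=[{"dx": 0,"dy": -0.03,"dz": 0,"ax": 0,"ay": 0,"az": 0,"gripper": -1},{"dx": 0,"dy": -0.07,"dz": 0,"ax": 0,"ay": 0,"az": 0,"gripper": -1},{"dx": 0,"dy": -0.1,"dz": 0,"ax": 0,"ay": 0,"az": 0,"gripper": -1},{"dx": 0,"dy": -0.1,"dz": 0,"ax": 0,"ay": 0,"az": 0,"gripper": -1},{"dx": 0,"dy": -0.1,"dz": 0,"ax": 0,"ay": 0,"az": 0,"gripper": -1}])

```text
time: 2.83
position: [0.3592, -0.2901, 0.1055]
tool_rot: [[-0.16, 0.003, 0.987], [-0.987, -0.003, -0.16], [0.002, -1.0, 0.003]]
force: [-0.4, -0.3, -0.7]
grip_width: 0.0098
```

```bash
python3 go.py .568 -.299 .1045 1.5
python3 - <<'E'
from workcell import ctrl,viewer
from h import *
o=ctrl.get_obs();c=wristpose(viewer.camera("wrist"),o)
cv2.imwrite("pics/w3.png",c["image"][:,:,::-1])
E
```

```text
t 2.83 p [ 0.3592 -0.2901  0.1055] w 0.0098 F [-0.4 -0.3 -0.7]
d [-0.0246  0.0015  0.2076] rot deg [ -0.15 -10.71   0.14]
```

View pics/w3.png

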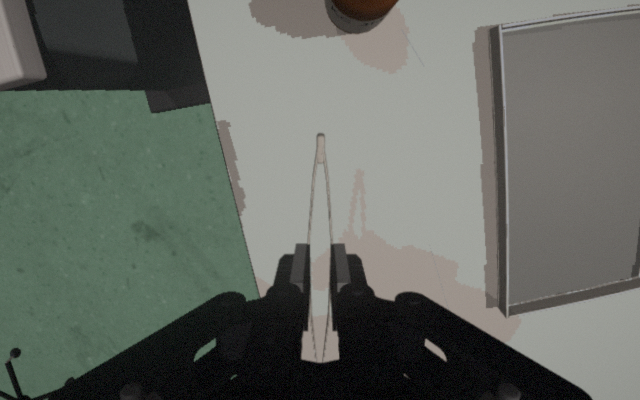

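The tweezers are held level and straight in the jaws. Moving over the tray.

Request:
play_rows(targets=[{"dx": -0.0246,"dy": 0,"dz": 0.2076,"ax": 0,"ay": -10.7,"az": 0,"gripper": -1},{"dx": -0.0246,"dy": 0,"dz": 0.2076,"ax": 0,"ay": -10.7,"az": 0,"gripper": -1},{"dx": -0.0246,"dy": 0,"dz": 0.2076,"ax": 0,"ay": -10.7,"az": 0,"gripper": -1},{"dx": -0.0246,"dy": 0,"dz": 0.2076,"ax": 0,"ay": -10.7,"az": 0,"gripper": -1},{"dx": -0.0246,"dy": 0,"dz": 0.2076,"ax": 0,"ay": -10.7,"az": 0,"gripper": -1},{"dx": -0.0246,"dy": 0,"dz": 0.2076,"ax": 0,"ay": -10.7,"az": 0,"gripper": -1},{"dx": -0.0246,"dy": 0,"dz": 0.2076,"ax": 0,"ay": -10.7,"az": 0,"gripper": -1},{"dx": -0.0246,"dy": 0,"dz": 0.2076,"ax": 0,"ay": -10.7,"az": 0,"gripper": -1}])

```text
time: 3.55
position: [0.5663, -0.2977, 0.102]
tool_rot: [[0.027, -0.003, 1.0], [-1.0, 0.001, 0.027], [-0.001, -1.0, -0.003]]
force: [0.6, -0.0, -0.9]
grip_width: 0.0094
```

```bash
python3 go.py .568 -.299 .008 1.5
```

```text
t 3.55 p [ 0.5663 -0.2977  0.102 ] w 0.0094 F [ 0.6 -0.  -0.9]
d [0.0015 0.094  0.0019] rot deg [ 0.15  0.03 -0.08]
```

Request:
play_rows(targets=[{"dx": 0,"dy": 0.03,"dz": 0,"ax": 0,"ay": 0,"az": 0,"gripper": -1},{"dx": 0,"dy": 0.06,"dz": 0,"ax": 0,"ay": 0,"az": 0,"gripper": -1},{"dx": 0,"dy": 0.08,"dz": 0,"ax": 0,"ay": 0,"az": 0,"gripper": -1},{"dx": 0,"dy": 0.09,"dz": 0,"ax": 0,"ay": 0,"az": 0,"gripper": -1},{"dx": 0,"dy": 0.094,"dz": 0,"ax": 0,"ay": 0,"az": 0,"gripper": -1},{"dx": 0,"dy": 0.094,"dz": 0,"ax": 0,"ay": 0,"az": 0,"gripper": -1},{"dx": 0,"dy": 0.094,"dz": 0,"ax": 0,"ay": 0,"az": 0,"gripper": -1},{"dx": 0,"dy": 0.094,"dz": 0,"ax": 0,"ay": 0,"az": 0,"gripper": -1}])

```text
time: 4.22
position: [0.568, -0.2985, 0.0112]
tool_rot: [[0.026, 0.002, 1.0], [-1.0, -0.001, 0.026], [0.001, -1.0, 0.002]]
force: [0.6, -0.2, 0.1]
grip_width: 0.0093
```

Request:
play_rows(targets=[{"dx": 0,"dy": 0.003,"dz": 0,"ax": 0,"ay": 0,"az": 0,"gripper": -1},{"dx": 0,"dy": 0.003,"dz": 0,"ax": 0,"ay": 0,"az": 0,"gripper": -1},{"dx": 0,"dy": 0.003,"dz": 0,"ax": 0,"ay": 0,"az": 0,"gripper": -1},{"dx": 0,"dy": 0.003,"dz": 0,"ax": 0,"ay": 0,"az": 0,"gripper": -0.3},{"dx": 0,"dy": 0.003,"dz": 0,"ax": 0,"ay": 0,"az": 0,"gripper": -0.3},{"dx": 0,"dy": 0.003,"dz": 0,"ax": 0,"ay": 0,"az": 0,"gripper": -0.3},{"dx": 0,"dy": 0.003,"dz": 0,"ax": 0,"ay": 0,"az": 0,"gripper": -0.3},{"dx": 0,"dy": 0.003,"dz": 0,"ax": 0,"ay": 0,"az": 0,"gripper": -0.3},{"dx": 0,"dy": -0.02,"dz": 0,"ax": 0,"ay": 0,"az": 0,"gripper": -0.3},{"dx": 0,"dy": -0.06,"dz": 0,"ax": 0,"ay": 0,"az": 0,"gripper": 0},{"dx": 0,"dy": -0.1,"dz": 0,"ax": 0,"ay": 0,"az": 0,"gripper": 1},{"dx": 0,"dy": -0.14,"dz": 0,"ax": 0,"ay": 0,"az": 0,"gripper": 1},{"dx": 0,"dy": -0.14,"dz": 0,"ax": 0,"ay": 0,"az": 0,"gripper": 1},{"dx": 0,"dy": -0.14,"dz": 0,"ax": 0,"ay": 0,"az": 0,"gripper": 1}])

```text
time: 5.38
position: [0.5685, -0.2987, 0.1524]
tool_rot: [[0.026, 0.004, 1.0], [-1.0, -0.002, 0.026], [0.002, -1.0, 0.004]]
force: [0.2, 0.7, -1.8]
grip_width: 0.085
```

```bash
python3 - <<'E'
from workcell import ctrl,viewer
from h import *
o=ctrl.get_obs();c=wristpose(viewer.camera("wrist"),o);np.savez("w4.npz",**c)
cv2.imwrite("pics/w4.png",c["image"][:,:,::-1])
E
python3 go.py .4038 -.1555 .15 0
```

```text
t 5.43 p [ 0.5675 -0.2984  0.1504] w 0.0852 F [-0.3  0.9 -1.7]
d [-0.1471  0.0002 -0.1599] rot deg [-0.05  1.5   0.04]
```

View pics/w4.png

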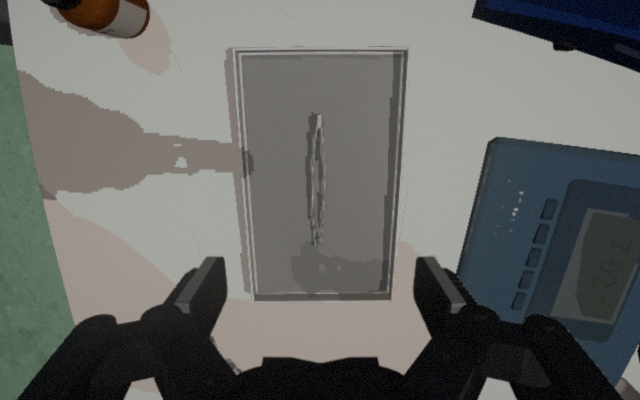

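The tweezers lie flat and centred in the tray, from (318,115) to (316,243). Next is the brown bottle.

Request:
play_rows(targets=[{"dx": -0.147,"dy": 0,"dz": -0.16,"ax": 0,"ay": 1.5,"az": 0,"gripper": 1},{"dx": -0.147,"dy": 0,"dz": -0.16,"ax": 0,"ay": 1.5,"az": 0,"gripper": 1},{"dx": -0.147,"dy": 0,"dz": -0.16,"ax": 0,"ay": 1.5,"az": 0,"gripper": 1},{"dx": -0.147,"dy": 0,"dz": -0.16,"ax": 0,"ay": 1.5,"az": 0,"gripper": 1},{"dx": -0.147,"dy": 0,"dz": -0.16,"ax": 0,"ay": 1.5,"az": 0,"gripper": 1},{"dx": -0.147,"dy": 0,"dz": -0.16,"ax": 0,"ay": 1.5,"az": 0,"gripper": 1},{"dx": -0.147,"dy": 0,"dz": -0.16,"ax": 0,"ay": 1.5,"az": 0,"gripper": 1},{"dx": -0.147,"dy": 0,"dz": -0.16,"ax": 0,"ay": 1.5,"az": 0,"gripper": 1},{"dx": -0.147,"dy": 0,"dz": -0.16,"ax": 0,"ay": 1.5,"az": 0,"gripper": 1},{"dx": -0.147,"dy": 0,"dz": -0.16,"ax": 0,"ay": 1.5,"az": 0,"gripper": 1},{"dx": -0.147,"dy": 0,"dz": -0.16,"ax": 0,"ay": 1.5,"az": 0,"gripper": 1},{"dx": -0.147,"dy": 0,"dz": -0.16,"ax": 0,"ay": 1.5,"az": 0,"gripper": 1}])

```text
time: 6.43
position: [0.4038, -0.1556, 0.1495]
tool_rot: [[-0.0, -0.0, 1.0], [-1.0, 0.001, -0.0], [-0.001, -1.0, -0.0]]
force: [0.2, -1.0, 0.5]
grip_width: 0.0855
```

```bash
python3 go.py .4038 -.1555 .024 0
python3 - <<'E'
from workcell import ctrl,viewer
from h import *
o=ctrl.get_obs();c=wristpose(viewer.camera("wrist"),o);np.savez("w5.npz",**c)
cv2.imwrite("pics/w5.png",c["image"][:,:,::-1])
print(proj(c,(.4038,-.1555,.09)))
E
```

```text
t 6.43 p [ 0.4038 -0.1556  0.1495] w 0.0855 F [ 0.2 -1.   0.5]
d [-0.      0.1255  0.    ] rot deg [ 0.02 -0.   -0.03]
[319.00636549 217.15926189]
```

View pics/w5.png

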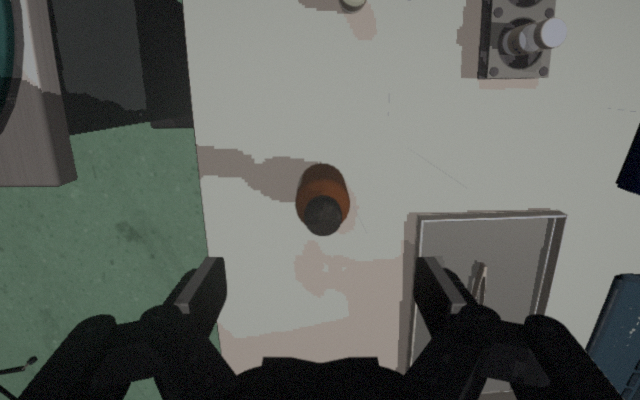

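The brown cap sits at (322,216) against a predicted (319,217), so it is well centred. I'll descend and grip.

Request:
play_rows(targets=[{"dx": 0,"dy": 0.035,"dz": 0,"ax": 0,"ay": 0,"az": 0,"gripper": 1},{"dx": 0,"dy": 0.07,"dz": 0,"ax": 0,"ay": 0,"az": 0,"gripper": 1},{"dx": 0,"dy": 0.1,"dz": 0,"ax": 0,"ay": 0,"az": 0,"gripper": 1},{"dx": 0,"dy": 0.119,"dz": 0,"ax": 0,"ay": 0,"az": 0,"gripper": 1},{"dx": 0,"dy": 0.124,"dz": 0,"ax": 0,"ay": 0,"az": 0,"gripper": 1},{"dx": 0,"dy": 0.124,"dz": 0,"ax": 0,"ay": 0,"az": 0,"gripper": 1},{"dx": 0,"dy": 0.124,"dz": 0,"ax": 0,"ay": 0,"az": 0,"gripper": 0.2},{"dx": 0,"dy": 0.124,"dz": 0,"ax": 0,"ay": 0,"az": 0,"gripper": 0},{"dx": 0,"dy": 0.124,"dz": 0,"ax": 0,"ay": 0,"az": 0,"gripper": -0.2},{"dx": 0,"dy": 0.124,"dz": 0,"ax": 0,"ay": 0,"az": 0,"gripper": -1},{"dx": 0,"dy": 0.124,"dz": 0,"ax": 0,"ay": 0,"az": 0,"gripper": -1},{"dx": 0,"dy": 0.124,"dz": 0,"ax": 0,"ay": 0,"az": 0,"gripper": -1},{"dx": 0,"dy": 0.124,"dz": 0,"ax": 0,"ay": 0,"az": 0,"gripper": -1},{"dx": 0,"dy": 0.1,"dz": 0,"ax": 0,"ay": 0,"az": 0,"gripper": -1},{"dx": 0,"dy": 0.06,"dz": 0,"ax": 0,"ay": 0,"az": 0,"gripper": -1},{"dx": 0,"dy": 0.02,"dz": 0,"ax": 0,"ay": 0,"az": 0,"gripper": -1},{"dx": 0,"dy": 0.0,"dz": 0,"ax": 0,"ay": 0,"az": 0,"gripper": -1},{"dx": 0,"dy": 0,"dz": 0,"ax": 0,"ay": 0,"az": 0,"gripper": -1}])

```text
time: 7.98
position: [0.4055, -0.1563, 0.1544]
tool_rot: [[-0.0, 0.006, 1.0], [-1.0, -0.004, -0.0], [0.004, -1.0, 0.006]]
force: [1.2, -0.7, 0.1]
grip_width: 0.0397
```

```bash
python3 go.py .568 .2173 .15 1
python3 - <<'E'
from workcell import ctrl,viewer
from h import *
o=ctrl.get_obs();c=wristpose(viewer.camera("wrist"),o);np.savez("w6.npz",**c)
c2=viewer.camera("side")
cv2.imwrite("pics/w6.png",np.hstack([cv2.resize(c["image"],(400,250)),cv2.resize(c2["image"][50:250,240:560],(400,250))])[:,:,::-1])
E
```

```text
t 7.98 p [ 0.4055 -0.1563  0.1544] w 0.0397 F [ 1.2 -0.7  0.1]
d [-0.3736  0.0041  0.1624] rot deg [-0.37 -1.01  0.21]
```

View pics/w6.png

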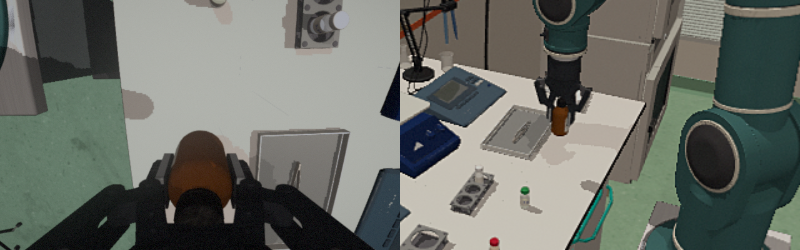

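The bottle is held upright and clear of the bench. I'll carry it over to the end well.

Request:
play_rows(targets=[{"dx": -0.373,"dy": 0,"dz": 0.164,"ax": 0,"ay": -1,"az": 0,"gripper": -1},{"dx": -0.373,"dy": 0,"dz": 0.164,"ax": 0,"ay": -1,"az": 0,"gripper": -1},{"dx": -0.373,"dy": 0,"dz": 0.164,"ax": 0,"ay": -1,"az": 0,"gripper": -1},{"dx": -0.373,"dy": 0,"dz": 0.164,"ax": 0,"ay": -1,"az": 0,"gripper": -1},{"dx": -0.373,"dy": 0,"dz": 0.164,"ax": 0,"ay": -1,"az": 0,"gripper": -1},{"dx": -0.373,"dy": 0,"dz": 0.164,"ax": 0,"ay": -1,"az": 0,"gripper": -1},{"dx": -0.373,"dy": 0,"dz": 0.164,"ax": 0,"ay": -1,"az": 0,"gripper": -1},{"dx": -0.373,"dy": 0,"dz": 0.164,"ax": 0,"ay": -1,"az": 0,"gripper": -1},{"dx": -0.373,"dy": 0,"dz": 0.164,"ax": 0,"ay": -1,"az": 0,"gripper": -1},{"dx": -0.373,"dy": 0,"dz": 0.164,"ax": 0,"ay": -1,"az": 0,"gripper": -1},{"dx": -0.373,"dy": 0,"dz": 0.164,"ax": 0,"ay": -1,"az": 0,"gripper": -1},{"dx": -0.373,"dy": 0,"dz": 0.164,"ax": 0,"ay": -1,"az": 0,"gripper": -1},{"dx": -0.373,"dy": 0,"dz": 0.164,"ax": 0,"ay": -1,"az": 0,"gripper": -1},{"dx": -0.373,"dy": 0,"dz": 0.164,"ax": 0,"ay": -1,"az": 0,"gripper": -1},{"dx": -0.373,"dy": 0,"dz": 0.164,"ax": 0,"ay": -1,"az": 0,"gripper": -1},{"dx": -0.373,"dy": 0,"dz": 0.164,"ax": 0,"ay": -1,"az": 0,"gripper": -1}])

```text
time: 9.42
position: [0.5675, 0.2166, 0.1498]
tool_rot: [[0.016, 0.0, 1.0], [-1.0, -0.0, 0.016], [0.0, -1.0, 0.0]]
force: [0.4, -0.4, 0.1]
grip_width: 0.0399
```

```bash
python3 go.py .568 .2173 .0305 1
python3 - <<'E'
from workcell import ctrl,viewer
from h import *
c2=viewer.camera("side")
cv2.imwrite("pics/s7.png",cv2.resize(c2["image"][120:320,140:400],None,fx=3,fy=3,interpolation=2)[:,:,::-1])
E
```

```text
t 9.42 p [0.5675 0.2166 0.1498] w 0.0399 F [ 0.4 -0.4  0.1]
d [-0.0008  0.1193  0.0005] rot deg [-0.   -0.06  0.02]
```

View pics/s7.png

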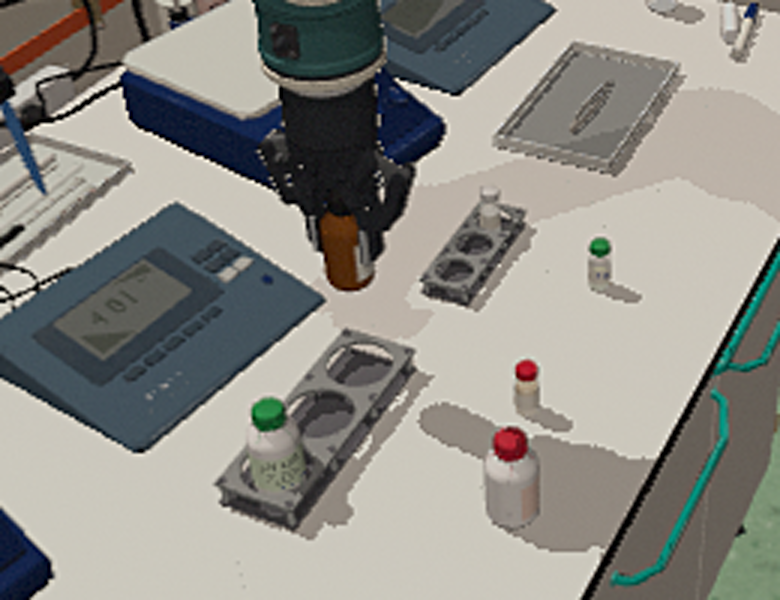

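Run:
```python
from h import *
c=load("top0.npz");P=cloud(c)
for y0 in (.20,.217,.25,.285,.057,.011):
    m=(abs(P[...,1]-y0)<.012)&(P[...,2]>.012)&(P[...,0]>.61)&(P[...,0]<.75);q=P[m];q=q[np.argsort(q[:,0])][:4];print(y0,q.round(3).tolist())
```

```text
0.2 [[0.662, 0.195, 0.014], [0.663, 0.193, 0.013], [0.664, 0.198, 0.018], [0.665, 0.192, 0.017]]
0.217 [[0.665, 0.223, 0.015], [0.665, 0.211, 0.015], [0.665, 0.217, 0.015], [0.665, 0.208, 0.015]]
0.25 [[0.669, 0.246, 0.013], [0.671, 0.245, 0.016], [0.671, 0.242, 0.016], [0.671, 0.255, 0.014]]
0.285 [[0.674, 0.283, 0.013], [0.674, 0.28, 0.013], [0.674, 0.277, 0.013], [0.674, 0.274, 0.013]]
0.057 []
0.011 [[0.709, 0.003, 0.028], [0.709, 0.003, 0.036], [0.709, -0.001, 0.027], [0.71, 0.012, 0.034]]
```

The meter starts at x = 0.66, well clear of the fingers. Lowering in stages.

Request:
play_rows(targets=[{"dx": 0,"dy": 0.03,"dz": 0,"ax": 0,"ay": 0,"az": 0,"gripper": -1},{"dx": 0,"dy": 0.06,"dz": 0,"ax": 0,"ay": 0,"az": 0,"gripper": -1},{"dx": 0,"dy": 0.085,"dz": 0,"ax": 0,"ay": 0,"az": 0,"gripper": -1},{"dx": 0,"dy": 0.1,"dz": 0,"ax": 0,"ay": 0,"az": 0,"gripper": -1},{"dx": 0,"dy": 0.11,"dz": 0,"ax": 0,"ay": 0,"az": 0,"gripper": -1},{"dx": 0,"dy": 0.115,"dz": 0,"ax": 0,"ay": 0,"az": 0,"gripper": -1},{"dx": 0,"dy": 0.117,"dz": 0,"ax": 0,"ay": 0,"az": 0,"gripper": -1},{"dx": 0,"dy": 0.117,"dz": 0,"ax": 0,"ay": 0,"az": 0,"gripper": -1},{"dx": 0,"dy": 0.117,"dz": 0,"ax": 0,"ay": 0,"az": 0,"gripper": -1},{"dx": 0,"dy": 0.117,"dz": 0,"ax": 0,"ay": 0,"az": 0,"gripper": -1}])

```text
time: 10.3
position: [0.568, 0.2178, 0.0338]
tool_rot: [[0.018, 0.001, 1.0], [-1.0, 0.001, 0.018], [-0.0, -1.0, 0.001]]
force: [0.4, 0.6, -0.6]
grip_width: 0.0401
```

Not touching yet; continuing in small steps.

Request:
play_rows(targets=[{"dx": 0,"dy": 0.001,"dz": 0,"ax": 0,"ay": 0,"az": 0,"gripper": -1},{"dx": 0,"dy": 0.002,"dz": 0,"ax": 0,"ay": 0,"az": 0,"gripper": -1},{"dx": 0,"dy": 0.003,"dz": 0,"ax": 0,"ay": 0,"az": 0,"gripper": -1},{"dx": 0,"dy": 0.004,"dz": 0,"ax": 0,"ay": 0,"az": 0,"gripper": -1},{"dx": 0,"dy": 0.004,"dz": 0,"ax": 0,"ay": 0,"az": 0,"gripper": -1},{"dx": 0,"dy": 0.004,"dz": 0,"ax": 0,"ay": 0,"az": 0,"gripper": -1}])

```text
time: 10.8
position: [0.5682, 0.2179, 0.0307]
tool_rot: [[0.018, 0.002, 1.0], [-1.0, -0.0, 0.018], [0.0, -1.0, 0.002]]
force: [-8.4, -4.6, 30.7]
grip_width: 0.0402
```

Contact came at TCP z = 0.0307, which fits the rack floor. Releasing.

Request:
play_rows(targets=[{"dx": 0,"dy": -0.0015,"dz": 0,"ax": 0,"ay": 0,"az": 0,"gripper": -1},{"dx": 0,"dy": -0.0015,"dz": 0,"ax": 0,"ay": 0,"az": 0,"gripper": 0.3},{"dx": 0,"dy": -0.0015,"dz": 0,"ax": 0,"ay": 0,"az": 0,"gripper": 0.5},{"dx": 0,"dy": -0.0015,"dz": 0,"ax": 0,"ay": 0,"az": 0,"gripper": 0.7},{"dx": 0,"dy": -0.0015,"dz": 0,"ax": 0,"ay": 0,"az": 0,"gripper": 0.7},{"dx": 0,"dy": -0.0015,"dz": 0,"ax": 0,"ay": 0,"az": 0,"gripper": 0.7},{"dx": 0,"dy": -0.0015,"dz": 0,"ax": 0,"ay": 0,"az": 0,"gripper": 0.7},{"dx": 0,"dy": -0.02,"dz": 0,"ax": 0,"ay": 0,"az": 0,"gripper": 0.7},{"dx": 0,"dy": -0.05,"dz": 0,"ax": 0,"ay": 0,"az": 0,"gripper": 0.8},{"dx": 0,"dy": -0.08,"dz": 0,"ax": 0,"ay": 0,"az": 0,"gripper": 1},{"dx": 0,"dy": -0.12,"dz": 0,"ax": 0,"ay": 0,"az": 0,"gripper": 1},{"dx": 0,"dy": -0.12,"dz": 0,"ax": 0,"ay": 0,"az": 0,"gripper": 1},{"dx": 0,"dy": -0.12,"dz": 0,"ax": 0,"ay": 0,"az": 0,"gripper": 1},{"dx": 0,"dy": -0.12,"dz": 0,"ax": 0,"ay": 0,"az": 0,"gripper": 1}])

```text
time: 11.97
position: [0.5674, 0.2174, 0.1485]
tool_rot: [[0.017, -0.0, 1.0], [-1.0, -0.0, 0.017], [0.0, -1.0, -0.0]]
force: [0.1, -0.4, -0.5]
grip_width: 0.0854
```

```bash
python3 go.py .3765 .294 .15 0
python3 - <<'E'
from workcell import ctrl,viewer
from h import *
c2=viewer.camera("side")
cv2.imwrite("pics/s8.png",cv2.resize(c2["image"][120:320,140:400],None,fx=3,fy=3,interpolation=2)[:,:,::-1])
E
```

```text
t 11.97 p [0.5674 0.2174 0.1485] w 0.0854 F [ 0.1 -0.4 -0.5]
d [-0.0799 -0.0015 -0.1895] rot deg [0.   1.   0.01]
```

View pics/s8.png

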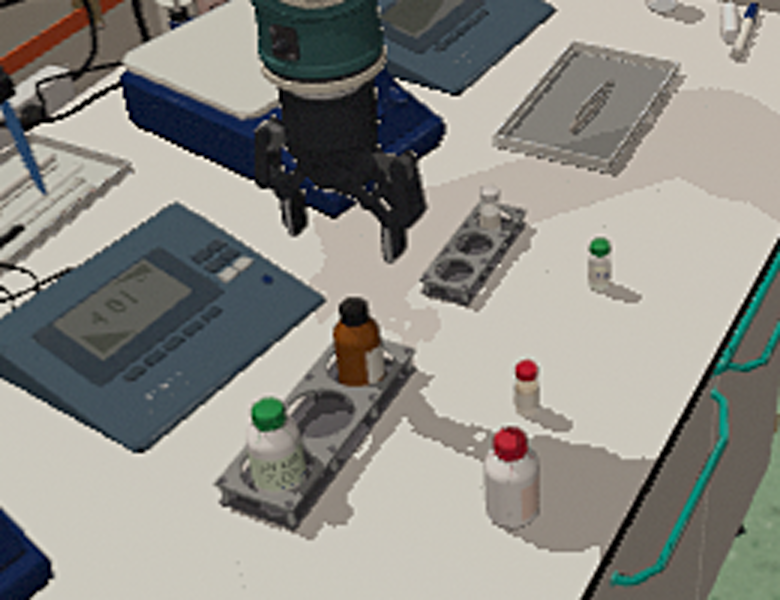

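The brown bottle stands upright in the end well, at (357,345) in the crop. The white bottle is next.

Request:
play_rows(targets=[{"dx": -0.08,"dy": 0,"dz": -0.19,"ax": 0,"ay": 1,"az": 0,"gripper": 1},{"dx": -0.08,"dy": 0,"dz": -0.19,"ax": 0,"ay": 1,"az": 0,"gripper": 1},{"dx": -0.08,"dy": 0,"dz": -0.19,"ax": 0,"ay": 1,"az": 0,"gripper": 1},{"dx": -0.08,"dy": 0,"dz": -0.19,"ax": 0,"ay": 1,"az": 0,"gripper": 1},{"dx": -0.08,"dy": 0,"dz": -0.19,"ax": 0,"ay": 1,"az": 0,"gripper": 1},{"dx": -0.08,"dy": 0,"dz": -0.19,"ax": 0,"ay": 1,"az": 0,"gripper": 1},{"dx": -0.08,"dy": 0,"dz": -0.19,"ax": 0,"ay": 1,"az": 0,"gripper": 1},{"dx": -0.08,"dy": 0,"dz": -0.19,"ax": 0,"ay": 1,"az": 0,"gripper": 1},{"dx": -0.08,"dy": 0,"dz": -0.19,"ax": 0,"ay": 1,"az": 0,"gripper": 1},{"dx": -0.08,"dy": 0,"dz": -0.19,"ax": 0,"ay": 1,"az": 0,"gripper": 1},{"dx": -0.08,"dy": 0,"dz": -0.19,"ax": 0,"ay": 1,"az": 0,"gripper": 1}])

```text
time: 12.93
position: [0.3767, 0.2938, 0.1485]
tool_rot: [[-0.001, -0.001, 1.0], [-1.0, -0.0, -0.001], [0.0, -1.0, -0.001]]
force: [-0.7, 0.3, -0.9]
grip_width: 0.0852
```

```bash
python3 go.py .3765 .294 .0255 0
python3 - <<'E'
from workcell import ctrl,viewer
from h import *
o=ctrl.get_obs();c=wristpose(viewer.camera("wrist"),o)
cv2.imwrite("pics/w9.png",c["image"][:,:,::-1])
print(proj(c,(.3765,.294,.086)))
E
```

```text
t 12.93 p [0.3767 0.2938 0.1485] w 0.0852 F [-0.7  0.3 -0.9]
d [-2.00e-04  1.23e-01 -1.00e-04] rot deg [ 0.04 -0.06  0.  ]
[318.86931356 215.41022882]
```

View pics/w9.png

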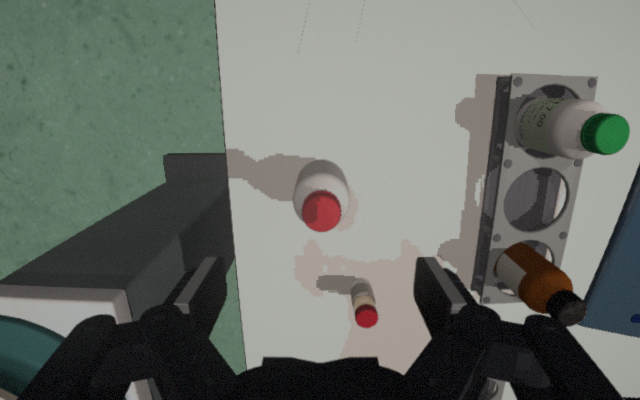

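The red cap sits at (321,211) against a predicted (319,215), so it is centred. Descend, grip and lift.

Request:
play_rows(targets=[{"dx": 0,"dy": 0.035,"dz": 0,"ax": 0,"ay": 0,"az": 0,"gripper": 1},{"dx": 0,"dy": 0.07,"dz": 0,"ax": 0,"ay": 0,"az": 0,"gripper": 1},{"dx": 0,"dy": 0.1,"dz": 0,"ax": 0,"ay": 0,"az": 0,"gripper": 1},{"dx": 0,"dy": 0.118,"dz": 0,"ax": 0,"ay": 0,"az": 0,"gripper": 1},{"dx": 0,"dy": 0.123,"dz": 0,"ax": 0,"ay": 0,"az": 0,"gripper": 1},{"dx": 0,"dy": 0.123,"dz": 0,"ax": 0,"ay": 0,"az": 0,"gripper": 1},{"dx": 0,"dy": 0.123,"dz": 0,"ax": 0,"ay": 0,"az": 0,"gripper": 0.2},{"dx": 0,"dy": 0.123,"dz": 0,"ax": 0,"ay": 0,"az": 0,"gripper": 0},{"dx": 0,"dy": 0.123,"dz": 0,"ax": 0,"ay": 0,"az": 0,"gripper": -0.2},{"dx": 0,"dy": 0.123,"dz": 0,"ax": 0,"ay": 0,"az": 0,"gripper": -1},{"dx": 0,"dy": 0.123,"dz": 0,"ax": 0,"ay": 0,"az": 0,"gripper": -1},{"dx": 0,"dy": 0.123,"dz": 0,"ax": 0,"ay": 0,"az": 0,"gripper": -1},{"dx": 0,"dy": 0.123,"dz": 0,"ax": 0,"ay": 0,"az": 0,"gripper": -1},{"dx": 0,"dy": 0.1,"dz": 0,"ax": 0,"ay": 0,"az": 0,"gripper": -1},{"dx": 0,"dy": 0.06,"dz": 0,"ax": 0,"ay": 0,"az": 0,"gripper": -1},{"dx": 0,"dy": 0.02,"dz": 0,"ax": 0,"ay": 0,"az": 0,"gripper": -1},{"dx": 0,"dy": 0.0,"dz": 0,"ax": 0,"ay": 0,"az": 0,"gripper": -1},{"dx": 0,"dy": 0,"dz": 0,"ax": 0,"ay": 0,"az": 0,"gripper": -1},{"dx": 0,"dy": 0,"dz": 0,"ax": 0,"ay": 0,"az": 0,"gripper": -1},{"dx": 0,"dy": 0,"dz": 0,"ax": 0,"ay": 0,"az": 0,"gripper": -1}])

```text
time: 14.65
position: [0.376, 0.2938, 0.1486]
tool_rot: [[-0.0, 0.0, 1.0], [-1.0, -0.0, -0.0], [0.0, -1.0, 0.0]]
force: [-0.7, 0.0, -2.3]
grip_width: 0.041
```

```bash
python3 go.py .5665 .285 .15 1
python3 - <<'E'
from workcell import ctrl,viewer
from h import *
o=ctrl.get_obs();c=wristpose(viewer.camera("wrist"),o)
c2=viewer.camera("side")
cv2.imwrite("pics/w10.png",np.hstack([cv2.resize(c["image"],(400,250)),cv2.resize(c2["image"][150:350,140:460],(400,250))])[:,:,::-1])
E
```

```text
t 14.65 p [0.376  0.2938 0.1486] w 0.041 F [-0.7  0.  -2.3]
d [ 0.0088 -0.0014  0.1905] rot deg [-0.   -1.    0.02]
```

View pics/w10.png

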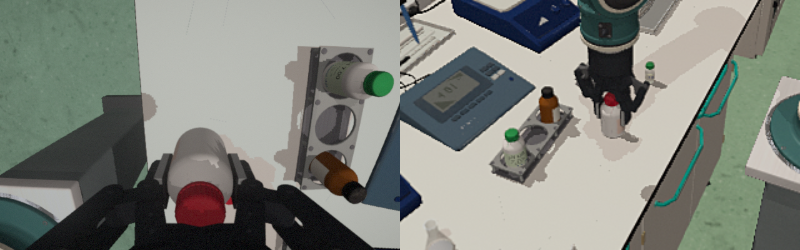

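The white bottle is held upright. Moving over the middle well.

Request:
play_rows(targets=[{"dx": 0.009,"dy": -0.005,"dz": 0.19,"ax": 0,"ay": -1,"az": 0,"gripper": -1},{"dx": 0.009,"dy": -0.005,"dz": 0.19,"ax": 0,"ay": -1,"az": 0,"gripper": -1},{"dx": 0.009,"dy": -0.005,"dz": 0.19,"ax": 0,"ay": -1,"az": 0,"gripper": -1},{"dx": 0.009,"dy": -0.005,"dz": 0.19,"ax": 0,"ay": -1,"az": 0,"gripper": -1},{"dx": 0.009,"dy": -0.005,"dz": 0.19,"ax": 0,"ay": -1,"az": 0,"gripper": -1},{"dx": 0.009,"dy": -0.005,"dz": 0.19,"ax": 0,"ay": -1,"az": 0,"gripper": -1},{"dx": 0.009,"dy": -0.005,"dz": 0.19,"ax": 0,"ay": -1,"az": 0,"gripper": -1},{"dx": 0.009,"dy": -0.005,"dz": 0.19,"ax": 0,"ay": -1,"az": 0,"gripper": -1},{"dx": 0.009,"dy": -0.005,"dz": 0.19,"ax": 0,"ay": -1,"az": 0,"gripper": -1},{"dx": 0.009,"dy": -0.005,"dz": 0.19,"ax": 0,"ay": -1,"az": 0,"gripper": -1},{"dx": 0.009,"dy": -0.005,"dz": 0.19,"ax": 0,"ay": -1,"az": 0,"gripper": -1}])

```text
time: 15.67
position: [0.5656, 0.2855, 0.154]
tool_rot: [[0.018, 0.0, 1.0], [-1.0, -0.0, 0.018], [0.0, -1.0, 0.0]]
force: [-0.1, 0.3, -1.7]
grip_width: 0.0417
```

```bash
python3 go.py .5665 .285 .0345 1
python3 - <<'E'
from workcell import ctrl,viewer
from h import *
c2=viewer.camera("side")
cv2.imwrite("pics/s11.png",cv2.resize(c2["image"][150:330,160:360],None,fx=3,fy=3,interpolation=2)[:,:,::-1])
E
```

```text
t 15.67 p [0.5656 0.2855 0.154 ] w 0.0417 F [-0.1  0.3 -1.7]
d [0.0005 0.1195 0.0009] rot deg [-0.    0.05  0.01]
```

View pics/s11.png

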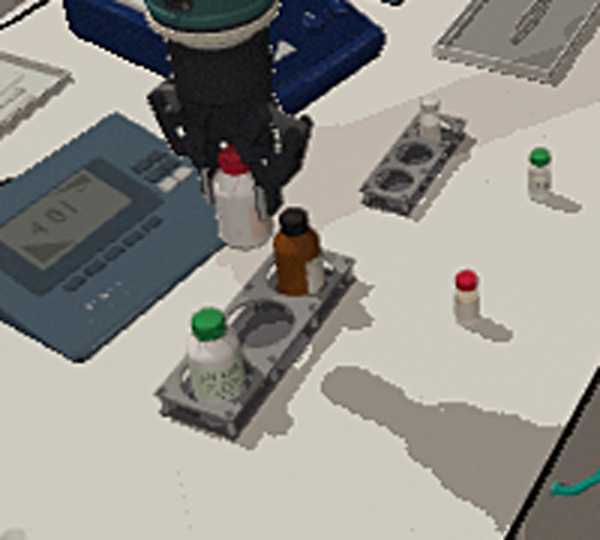

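Request:
play_rows(targets=[{"dx": 0,"dy": 0.03,"dz": 0,"ax": 0,"ay": 0,"az": 0,"gripper": -1},{"dx": 0,"dy": 0.06,"dz": 0,"ax": 0,"ay": 0,"az": 0,"gripper": -1},{"dx": 0,"dy": 0.085,"dz": 0,"ax": 0,"ay": 0,"az": 0,"gripper": -1},{"dx": 0,"dy": 0.1,"dz": 0,"ax": 0,"ay": 0,"az": 0,"gripper": -1},{"dx": 0,"dy": 0.11,"dz": 0,"ax": 0,"ay": 0,"az": 0,"gripper": -1},{"dx": 0,"dy": 0.116,"dz": 0,"ax": 0,"ay": 0,"az": 0,"gripper": -1},{"dx": 0,"dy": 0.119,"dz": 0,"ax": 0,"ay": 0,"az": 0,"gripper": -1},{"dx": 0,"dy": 0.12,"dz": 0,"ax": 0,"ay": 0,"az": 0,"gripper": -1},{"dx": 0,"dy": 0.12,"dz": 0,"ax": 0,"ay": 0,"az": 0,"gripper": -1},{"dx": 0,"dy": 0.12,"dz": 0,"ax": 0,"ay": 0,"az": 0,"gripper": -1}])

```text
time: 16.55
position: [0.5666, 0.2855, 0.0347]
tool_rot: [[0.018, 0.001, 1.0], [-1.0, 0.001, 0.018], [-0.001, -1.0, 0.001]]
force: [0.6, -0.1, -2.3]
grip_width: 0.0412
```

Request:
play_rows(targets=[{"dx": 0,"dy": 0.001,"dz": 0,"ax": 0,"ay": 0,"az": 0,"gripper": -1},{"dx": 0,"dy": 0.002,"dz": 0,"ax": 0,"ay": 0,"az": 0,"gripper": -1},{"dx": 0,"dy": 0.002,"dz": 0,"ax": 0,"ay": 0,"az": 0,"gripper": -1},{"dx": 0,"dy": 0.002,"dz": 0,"ax": 0,"ay": 0,"az": 0,"gripper": -1}])

```text
time: 16.88
position: [0.5661, 0.2853, 0.0319]
tool_rot: [[0.018, -0.0, 1.0], [-1.0, 0.0, 0.018], [-0.0, -1.0, -0.0]]
force: [-0.4, 0.2, -1.2]
grip_width: 0.0413
```

Request:
play_rows(targets=[{"dx": 0,"dy": 0.001,"dz": 0,"ax": 0,"ay": 0,"az": 0,"gripper": -1},{"dx": 0,"dy": 0.002,"dz": 0,"ax": 0,"ay": 0,"az": 0,"gripper": -1},{"dx": 0,"dy": 0.003,"dz": 0,"ax": 0,"ay": 0,"az": 0,"gripper": -1},{"dx": 0,"dy": 0.003,"dz": 0,"ax": 0,"ay": 0,"az": 0,"gripper": -1},{"dx": 0,"dy": 0.003,"dz": 0,"ax": 0,"ay": 0,"az": 0,"gripper": -1}])

```text
time: 17.3
position: [0.5664, 0.2855, 0.0311]
tool_rot: [[0.018, 0.001, 1.0], [-1.0, -0.0, 0.018], [0.0, -1.0, 0.001]]
force: [-13.2, -9.2, 37.7]
grip_width: 0.0417
```

Floor contact. Releasing.

Request:
play_rows(targets=[{"dx": 0,"dy": -0.0015,"dz": 0,"ax": 0,"ay": 0,"az": 0,"gripper": -1},{"dx": 0,"dy": -0.0015,"dz": 0,"ax": 0,"ay": 0,"az": 0,"gripper": 0.3},{"dx": 0,"dy": -0.0015,"dz": 0,"ax": 0,"ay": 0,"az": 0,"gripper": 0.5},{"dx": 0,"dy": -0.0015,"dz": 0,"ax": 0,"ay": 0,"az": 0,"gripper": 0.7},{"dx": 0,"dy": -0.0015,"dz": 0,"ax": 0,"ay": 0,"az": 0,"gripper": 0.7},{"dx": 0,"dy": -0.0015,"dz": 0,"ax": 0,"ay": 0,"az": 0,"gripper": 0.7},{"dx": 0,"dy": -0.0015,"dz": 0,"ax": 0,"ay": 0,"az": 0,"gripper": 0.7},{"dx": 0,"dy": -0.02,"dz": 0,"ax": 0,"ay": 0,"az": 0,"gripper": 0.7},{"dx": 0,"dy": -0.05,"dz": 0,"ax": 0,"ay": 0,"az": 0,"gripper": 0.8},{"dx": 0,"dy": -0.08,"dz": 0,"ax": 0,"ay": 0,"az": 0,"gripper": 1},{"dx": 0,"dy": -0.12,"dz": 0,"ax": 0,"ay": 0,"az": 0,"gripper": 1},{"dx": 0,"dy": -0.12,"dz": 0,"ax": 0,"ay": 0,"az": 0,"gripper": 1},{"dx": 0,"dy": -0.12,"dz": 0,"ax": 0,"ay": 0,"az": 0,"gripper": 1},{"dx": 0,"dy": -0.12,"dz": 0,"ax": 0,"ay": 0,"az": 0,"gripper": 1}])

```text
time: 18.47
position: [0.566, 0.285, 0.1485]
tool_rot: [[0.017, -0.0, 1.0], [-1.0, -0.0, 0.017], [0.0, -1.0, -0.0]]
force: [0.5, 0.3, -0.3]
grip_width: 0.0852
```

```bash
python3 go.py .4167 .1843 .15 0
python3 - <<'E'
from workcell import ctrl,viewer
from h import *
c2=viewer.camera("side")
cv2.imwrite("pics/s12.png",cv2.resize(c2["image"][150:330,160:360],None,fx=3,fy=3,interpolation=2)[:,:,::-1])
E
```

```text
t 18.47 p [0.566  0.285  0.1485] w 0.0852 F [ 0.5  0.3 -0.3]
d [ 0.0981 -0.0015 -0.1511] rot deg [0.   1.   0.01]
```

View pics/s12.png

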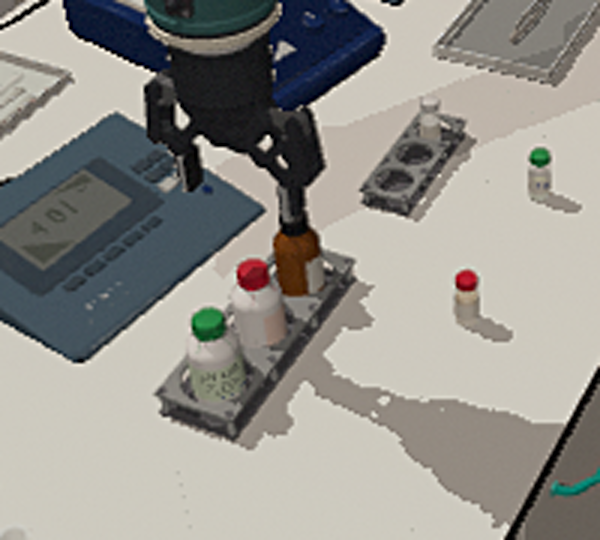

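Both bottles are racked and upright. The red vial is next.

Request:
play_rows(targets=[{"dx": 0.098,"dy": 0,"dz": -0.151,"ax": 0,"ay": 1,"az": 0,"gripper": 1},{"dx": 0.098,"dy": 0,"dz": -0.151,"ax": 0,"ay": 1,"az": 0,"gripper": 1},{"dx": 0.098,"dy": 0,"dz": -0.151,"ax": 0,"ay": 1,"az": 0,"gripper": 1},{"dx": 0.098,"dy": 0,"dz": -0.151,"ax": 0,"ay": 1,"az": 0,"gripper": 1},{"dx": 0.098,"dy": 0,"dz": -0.151,"ax": 0,"ay": 1,"az": 0,"gripper": 1},{"dx": 0.098,"dy": 0.03,"dz": -0.151,"ax": 0,"ay": 1,"az": 0,"gripper": 1},{"dx": 0.098,"dy": 0.04,"dz": -0.151,"ax": 0,"ay": 1,"az": 0,"gripper": 1},{"dx": 0.098,"dy": 0.04,"dz": -0.151,"ax": 0,"ay": 1,"az": 0,"gripper": 1},{"dx": 0.098,"dy": 0.04,"dz": -0.151,"ax": 0,"ay": 1,"az": 0,"gripper": 1},{"dx": 0.098,"dy": 0.04,"dz": -0.151,"ax": 0,"ay": 1,"az": 0,"gripper": 1},{"dx": 0.098,"dy": 0.04,"dz": -0.151,"ax": 0,"ay": 1,"az": 0,"gripper": 1}])

```text
time: 19.43
position: [0.4173, 0.1852, 0.1093]
tool_rot: [[0.001, 0.0, 1.0], [-1.0, 0.001, 0.001], [-0.001, -1.0, 0.0]]
force: [-0.4, 0.5, -0.1]
grip_width: 0.0853
```

```bash
python3 go.py .4167 .1843 .021 0
python3 - <<'E'
from workcell import ctrl,viewer
from h import *
o=ctrl.get_obs();c=wristpose(viewer.camera("wrist"),o)
cv2.imwrite("pics/w13.png",c["image"][:,:,::-1])
print(proj(c,(.4167,.1843,.052)))
E
```

```text
t 19.43 p [0.4173 0.1852 0.1093] w 0.0853 F [-0.4  0.5 -0.1]
d [ 0.0009  0.0883 -0.0006] rot deg [-0.01  0.03 -0.03]
[318.10246942 219.70711264]
```

View pics/w13.png

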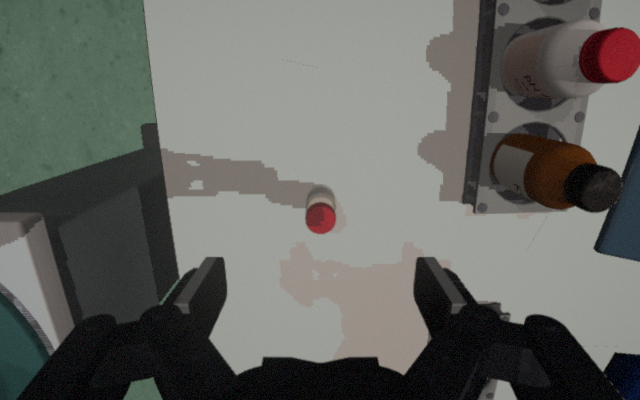

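The vial cap sits at (320,218), matching the prediction. Grip and lift.

Request:
play_rows(targets=[{"dx": 0.001,"dy": 0.035,"dz": -0.0005,"ax": 0,"ay": 0,"az": 0,"gripper": 1},{"dx": 0.001,"dy": 0.065,"dz": -0.0005,"ax": 0,"ay": 0,"az": 0,"gripper": 1},{"dx": 0.001,"dy": 0.082,"dz": -0.0005,"ax": 0,"ay": 0,"az": 0,"gripper": 1},{"dx": 0.001,"dy": 0.088,"dz": -0.0005,"ax": 0,"ay": 0,"az": 0,"gripper": 1},{"dx": 0.001,"dy": 0.088,"dz": -0.0005,"ax": 0,"ay": 0,"az": 0,"gripper": 0.5},{"dx": 0.001,"dy": 0.088,"dz": -0.0005,"ax": 0,"ay": 0,"az": 0,"gripper": 0},{"dx": 0.001,"dy": 0.088,"dz": -0.0005,"ax": 0,"ay": 0,"az": 0,"gripper": -0.2},{"dx": 0.001,"dy": 0.088,"dz": -0.0005,"ax": 0,"ay": 0,"az": 0,"gripper": -0.4},{"dx": 0.001,"dy": 0.088,"dz": -0.0005,"ax": 0,"ay": 0,"az": 0,"gripper": -0.5},{"dx": 0.001,"dy": 0.088,"dz": -0.0005,"ax": 0,"ay": 0,"az": 0,"gripper": -1},{"dx": 0.001,"dy": 0.088,"dz": -0.0005,"ax": 0,"ay": 0,"az": 0,"gripper": -1},{"dx": 0.001,"dy": 0.088,"dz": -0.0005,"ax": 0,"ay": 0,"az": 0,"gripper": -1},{"dx": 0.001,"dy": 0.088,"dz": -0.0005,"ax": 0,"ay": 0,"az": 0,"gripper": -1},{"dx": 0.001,"dy": 0.088,"dz": -0.0005,"ax": 0,"ay": 0,"az": 0,"gripper": -1},{"dx": 0.001,"dy": 0.07,"dz": -0.0005,"ax": 0,"ay": 0,"az": 0,"gripper": -1},{"dx": 0.001,"dy": 0.035,"dz": -0.0005,"ax": 0,"ay": 0,"az": 0,"gripper": -1},{"dx": 0.001,"dy": 0,"dz": -0.0005,"ax": 0,"ay": 0,"az": 0,"gripper": -1},{"dx": 0.001,"dy": 0,"dz": -0.0005,"ax": 0,"ay": 0,"az": 0,"gripper": -1},{"dx": 0.001,"dy": 0,"dz": -0.0005,"ax": 0,"ay": 0,"az": 0,"gripper": -1}])

```text
time: 21.07
position: [0.4175, 0.1837, 0.1106]
tool_rot: [[-0.0, 0.004, 1.0], [-1.0, 0.001, -0.0], [-0.001, -1.0, 0.004]]
force: [0.7, 0.6, -0.5]
grip_width: 0.0199
```

```bash
python3 go.py .5585 .0569 .11 2
python3 - <<'E'
from workcell import ctrl,viewer
from h import *
o=ctrl.get_obs();c=wristpose(viewer.camera("wrist"),o)
c2=viewer.camera("side")
cv2.imwrite("pics/w14.png",np.hstack([cv2.resize(c["image"],(400,250)),cv2.resize(c2["image"][150:300,200:440],(400,250))])[:,:,::-1])
E
```

```text
t 21.07 p [0.4175 0.1837 0.1106] w 0.0199 F [ 0.7  0.6 -0.5]
d [0.1268 0.0011 0.1411] rot deg [-0.22 -2.03 -0.03]
```

View pics/w14.png

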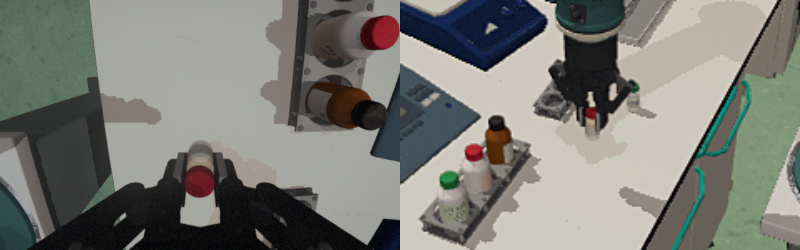

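The vial is held upright. Moving over the vial rack's free end well.

Request:
play_rows(targets=[{"dx": 0.127,"dy": 0,"dz": 0.1415,"ax": 0,"ay": -2,"az": 0,"gripper": -1},{"dx": 0.127,"dy": 0,"dz": 0.1415,"ax": 0,"ay": -2,"az": 0,"gripper": -1},{"dx": 0.127,"dy": 0,"dz": 0.1415,"ax": 0,"ay": -2,"az": 0,"gripper": -1},{"dx": 0.127,"dy": 0,"dz": 0.1415,"ax": 0,"ay": -2,"az": 0,"gripper": -1},{"dx": 0.127,"dy": 0,"dz": 0.1415,"ax": 0,"ay": -2,"az": 0,"gripper": -1},{"dx": 0.127,"dy": 0,"dz": 0.1415,"ax": 0,"ay": -2,"az": 0,"gripper": -1},{"dx": 0.127,"dy": 0,"dz": 0.1415,"ax": 0,"ay": -2,"az": 0,"gripper": -1},{"dx": 0.127,"dy": 0,"dz": 0.1415,"ax": 0,"ay": -2,"az": 0,"gripper": -1},{"dx": 0.127,"dy": 0,"dz": 0.1415,"ax": 0,"ay": -2,"az": 0,"gripper": -1},{"dx": 0.127,"dy": 0,"dz": 0.1415,"ax": 0,"ay": -2,"az": 0,"gripper": -1}])

```text
time: 22.0
position: [0.5572, 0.0576, 0.1086]
tool_rot: [[0.037, -0.001, 0.999], [-0.999, 0.0, 0.037], [-0.0, -1.0, -0.001]]
force: [-0.8, -0.6, 1.1]
grip_width: 0.0198
```

```bash
python3 go.py .5585 .0569 .028 2
python3 - <<'E'
from workcell import ctrl,viewer
from h import *
c2=viewer.camera("side")
cv2.imwrite("pics/s15.png",cv2.resize(c2["image"][130:270,220:380],None,fx=4,fy=4,interpolation=2)[:,:,::-1])
E
```

```text
t 22.0 p [0.5572 0.0576 0.1086] w 0.0198 F [-0.8 -0.6  1.1]
d [0.0008 0.0806 0.0013] rot deg [ 0.04  0.11 -0.  ]
```

View pics/s15.png

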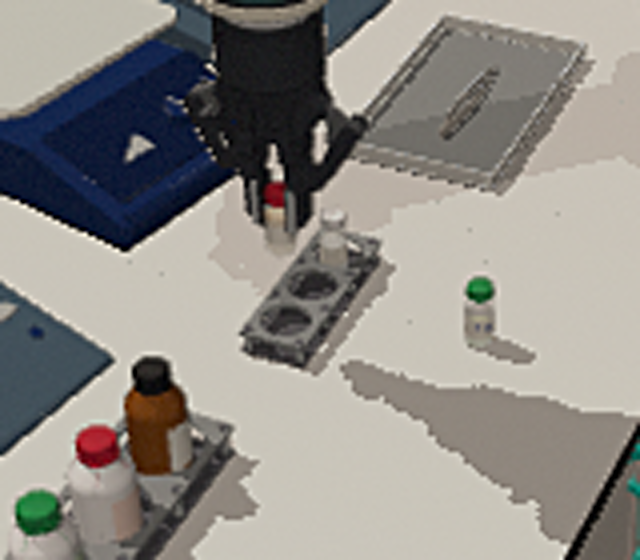

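Request:
play_rows(targets=[{"dx": 0.0005,"dy": 0.03,"dz": 0.001,"ax": 0,"ay": 0,"az": 0,"gripper": -1},{"dx": 0.0005,"dy": 0.05,"dz": 0.001,"ax": 0,"ay": 0,"az": 0,"gripper": -1},{"dx": 0.0005,"dy": 0.065,"dz": 0.001,"ax": 0,"ay": 0,"az": 0,"gripper": -1},{"dx": 0.0005,"dy": 0.074,"dz": 0.001,"ax": 0,"ay": 0,"az": 0,"gripper": -1},{"dx": 0.0005,"dy": 0.079,"dz": 0.001,"ax": 0,"ay": 0,"az": 0,"gripper": -1},{"dx": 0.0005,"dy": 0.08,"dz": 0.001,"ax": 0,"ay": 0,"az": 0,"gripper": -1},{"dx": 0.0005,"dy": 0.08,"dz": 0.001,"ax": 0,"ay": 0,"az": 0,"gripper": -1},{"dx": 0.0005,"dy": 0.08,"dz": 0.001,"ax": 0,"ay": 0,"az": 0,"gripper": -1},{"dx": 0.0005,"dy": 0.08,"dz": 0.001,"ax": 0,"ay": 0,"az": 0,"gripper": -1}])

```text
time: 22.8
position: [0.5594, 0.0563, 0.0296]
tool_rot: [[0.035, 0.001, 0.999], [-0.999, 0.0, 0.035], [-0.0, -1.0, 0.001]]
force: [-0.8, -0.3, 0.1]
grip_width: 0.0195
```

Request:
play_rows(targets=[{"dx": 0,"dy": 0.001,"dz": 0,"ax": 0,"ay": 0,"az": 0,"gripper": -1},{"dx": 0,"dy": 0.0015,"dz": 0,"ax": 0,"ay": 0,"az": 0,"gripper": -1},{"dx": 0,"dy": 0.0015,"dz": 0,"ax": 0,"ay": 0,"az": 0,"gripper": -1},{"dx": 0,"dy": 0.0015,"dz": 0,"ax": 0,"ay": 0,"az": 0,"gripper": -1}])

```text
time: 23.13
position: [0.5589, 0.0562, 0.0273]
tool_rot: [[0.035, 0.0, 0.999], [-0.999, 0.0, 0.035], [-0.0, -1.0, 0.0]]
force: [-0.2, -0.2, -0.1]
grip_width: 0.0193
```

Request:
play_rows(targets=[{"dx": 0,"dy": 0.001,"dz": 0,"ax": 0,"ay": 0,"az": 0,"gripper": -1},{"dx": 0,"dy": 0.0015,"dz": 0,"ax": 0,"ay": 0,"az": 0,"gripper": -1},{"dx": 0,"dy": 0.0015,"dz": 0,"ax": 0,"ay": 0,"az": 0,"gripper": -1},{"dx": 0,"dy": 0.0015,"dz": 0,"ax": 0,"ay": 0,"az": 0,"gripper": -1}])

```text
time: 23.47
position: [0.5589, 0.0563, 0.0258]
tool_rot: [[0.035, -0.0, 0.999], [-0.999, 0.0, 0.035], [-0.0, -1.0, -0.0]]
force: [-0.7, -1.2, 2.7]
grip_width: 0.0196
```

Request:
play_rows(targets=[{"dx": 0,"dy": 0.001,"dz": 0,"ax": 0,"ay": 0,"az": 0,"gripper": -1},{"dx": 0,"dy": 0.001,"dz": 0,"ax": 0,"ay": 0,"az": 0,"gripper": -1},{"dx": 0,"dy": 0.001,"dz": 0,"ax": 0,"ay": 0,"az": 0,"gripper": -1}])

```text
time: 23.72
position: [0.5591, 0.0563, 0.0256]
tool_rot: [[0.035, 0.0, 0.999], [-0.999, -0.0, 0.035], [0.0, -1.0, 0.0]]
force: [-5.8, -1.6, 20.6]
grip_width: 0.0196
```

The vial is on the floor, with the fingertips still clear of the plate. Releasing.

Request:
play_rows(targets=[{"dx": 0,"dy": -0.001,"dz": 0,"ax": 0,"ay": 0,"az": 0,"gripper": -1},{"dx": 0,"dy": -0.001,"dz": 0,"ax": 0,"ay": 0,"az": 0,"gripper": -0.3},{"dx": 0,"dy": -0.001,"dz": 0,"ax": 0,"ay": 0,"az": 0,"gripper": -0.1},{"dx": 0,"dy": -0.001,"dz": 0,"ax": 0,"ay": 0,"az": 0,"gripper": 0.2},{"dx": 0,"dy": -0.001,"dz": 0,"ax": 0,"ay": 0,"az": 0,"gripper": 0.3},{"dx": 0,"dy": -0.001,"dz": 0,"ax": 0,"ay": 0,"az": 0,"gripper": 0.3},{"dx": 0,"dy": -0.001,"dz": 0,"ax": 0,"ay": 0,"az": 0,"gripper": 0.3},{"dx": 0,"dy": -0.02,"dz": 0,"ax": 0,"ay": 0,"az": 0,"gripper": 0.3},{"dx": 0,"dy": -0.05,"dz": 0,"ax": 0,"ay": 0,"az": 0,"gripper": 0.3},{"dx": 0,"dy": -0.085,"dz": 0,"ax": 0,"ay": 0,"az": 0,"gripper": 1},{"dx": 0,"dy": -0.085,"dz": 0,"ax": 0,"ay": 0,"az": 0,"gripper": 1},{"dx": 0,"dy": -0.085,"dz": 0,"ax": 0,"ay": 0,"az": 0,"gripper": 1},{"dx": 0,"dy": -0.085,"dz": 0,"ax": 0,"ay": 0,"az": 0,"gripper": 1}])

```text
time: 24.8
position: [0.5588, 0.056, 0.1096]
tool_rot: [[0.035, -0.0, 0.999], [-0.999, -0.0, 0.035], [0.0, -1.0, -0.0]]
force: [0.3, -0.3, -0.6]
grip_width: 0.0859
```

```bash
python3 go.py .4282 -.002 .11 0
python3 - <<'E'
from workcell import ctrl,viewer
from h import *
c2=viewer.camera("side")
cv2.imwrite("pics/s16.png",cv2.resize(c2["image"][130:270,220:380],None,fx=4,fy=4,interpolation=2)[:,:,::-1])
E
```

```text
t 24.8 p [0.5588 0.056  0.1096] w 0.0859 F [ 0.3 -0.3 -0.6]
d [ 0.0534 -0.0004 -0.1325] rot deg [0.   2.   0.01]
```

View pics/s16.png

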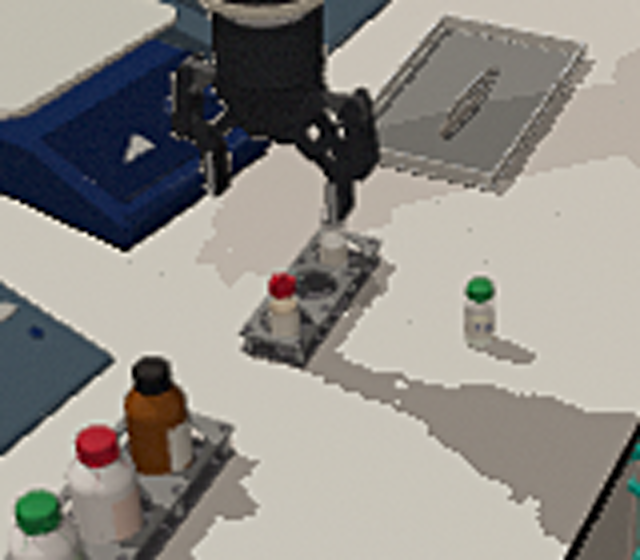

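The red vial stands upright in the end well at (284,310). The green vial is last.

Request:
play_rows(targets=[{"dx": 0.0534,"dy": 0,"dz": -0.1325,"ax": 0,"ay": 2,"az": 0,"gripper": 1},{"dx": 0.0534,"dy": 0,"dz": -0.1325,"ax": 0,"ay": 2,"az": 0,"gripper": 1},{"dx": 0.0534,"dy": 0,"dz": -0.1325,"ax": 0,"ay": 2,"az": 0,"gripper": 1},{"dx": 0.0534,"dy": 0,"dz": -0.1325,"ax": 0,"ay": 2,"az": 0,"gripper": 1},{"dx": 0.0534,"dy": 0,"dz": -0.1325,"ax": 0,"ay": 2,"az": 0,"gripper": 1},{"dx": 0.0534,"dy": 0,"dz": -0.1325,"ax": 0,"ay": 2,"az": 0,"gripper": 1},{"dx": 0.0534,"dy": 0,"dz": -0.1325,"ax": 0,"ay": 2,"az": 0,"gripper": 1},{"dx": 0.0534,"dy": 0,"dz": -0.1325,"ax": 0,"ay": 2,"az": 0,"gripper": 1},{"dx": 0.0534,"dy": 0,"dz": -0.1325,"ax": 0,"ay": 2,"az": 0,"gripper": 1},{"dx": 0.0534,"dy": 0,"dz": -0.1325,"ax": 0,"ay": 2,"az": 0,"gripper": 1}])

```text
time: 25.68
position: [0.4287, -0.0013, 0.1095]
tool_rot: [[0.001, -0.0, 1.0], [-1.0, 0.001, 0.001], [-0.001, -1.0, -0.0]]
force: [0.5, -0.1, -0.1]
grip_width: 0.0858
```

```bash
python3 go.py .4282 -.002 .021 0
python3 - <<'E'
from workcell import ctrl,viewer
from h import *
o=ctrl.get_obs();c=wristpose(viewer.camera("wrist"),o)
cv2.imwrite("pics/w17.png",c["image"][:,:,::-1])
print(proj(c,(.4282,-.002,.052)))
E
```

```text
t 25.68 p [ 0.4287 -0.0013  0.1095] w 0.0858 F [ 0.5 -0.1 -0.1]
d [ 0.0007  0.0885 -0.0005] rot deg [ 0.02  0.06 -0.03]
[318.31118619 219.31155948]
```

View pics/w17.png

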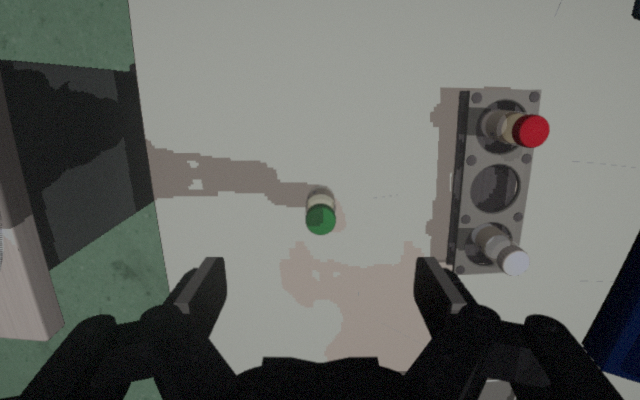

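The green cap sits at (320,218), as predicted. Grip and lift.

Request:
play_rows(targets=[{"dx": 0.001,"dy": 0.035,"dz": -0.0005,"ax": 0,"ay": 0,"az": 0,"gripper": 1},{"dx": 0.001,"dy": 0.065,"dz": -0.0005,"ax": 0,"ay": 0,"az": 0,"gripper": 1},{"dx": 0.001,"dy": 0.082,"dz": -0.0005,"ax": 0,"ay": 0,"az": 0,"gripper": 1},{"dx": 0.001,"dy": 0.088,"dz": -0.0005,"ax": 0,"ay": 0,"az": 0,"gripper": 1},{"dx": 0.001,"dy": 0.088,"dz": -0.0005,"ax": 0,"ay": 0,"az": 0,"gripper": 0.5},{"dx": 0.001,"dy": 0.088,"dz": -0.0005,"ax": 0,"ay": 0,"az": 0,"gripper": 0},{"dx": 0.001,"dy": 0.088,"dz": -0.0005,"ax": 0,"ay": 0,"az": 0,"gripper": -0.2},{"dx": 0.001,"dy": 0.088,"dz": -0.0005,"ax": 0,"ay": 0,"az": 0,"gripper": -0.4},{"dx": 0.001,"dy": 0.088,"dz": -0.0005,"ax": 0,"ay": 0,"az": 0,"gripper": -0.5},{"dx": 0.001,"dy": 0.088,"dz": -0.0005,"ax": 0,"ay": 0,"az": 0,"gripper": -1},{"dx": 0.001,"dy": 0.088,"dz": -0.0005,"ax": 0,"ay": 0,"az": 0,"gripper": -1},{"dx": 0.001,"dy": 0.088,"dz": -0.0005,"ax": 0,"ay": 0,"az": 0,"gripper": -1},{"dx": 0.001,"dy": 0.088,"dz": -0.0005,"ax": 0,"ay": 0,"az": 0,"gripper": -1},{"dx": 0.001,"dy": 0.088,"dz": -0.0005,"ax": 0,"ay": 0,"az": 0,"gripper": -1},{"dx": 0.001,"dy": 0.07,"dz": -0.0005,"ax": 0,"ay": 0,"az": 0,"gripper": -1},{"dx": 0.001,"dy": 0.035,"dz": -0.0005,"ax": 0,"ay": 0,"az": 0,"gripper": -1},{"dx": 0.001,"dy": -0.01,"dz": -0.0005,"ax": 0,"ay": 0,"az": 0,"gripper": -1},{"dx": 0.001,"dy": -0.03,"dz": -0.0005,"ax": 0,"ay": 0,"az": 0,"gripper": -1},{"dx": 0.001,"dy": -0.03,"dz": -0.0005,"ax": 0,"ay": 0,"az": 0,"gripper": -1},{"dx": 0.001,"dy": -0.03,"dz": -0.0005,"ax": 0,"ay": 0,"az": 0,"gripper": -1}])

```text
time: 27.4
position: [0.4286, -0.0033, 0.1411]
tool_rot: [[-0.001, 0.003, 1.0], [-1.0, -0.001, -0.001], [0.001, -1.0, 0.003]]
force: [-0.2, 0.0, -1.5]
grip_width: 0.0196
```

```bash
python3 go.py .5598 .0108 .14 2
```

```text
t 27.4 p [ 0.4286 -0.0033  0.1411] w 0.0196 F [-0.2  0.  -1.5]
d [-0.0141  0.0015  0.1312] rot deg [-0.18 -2.03  0.07]
```

Request:
play_rows(targets=[{"dx": -0.0135,"dy": 0,"dz": 0.1315,"ax": 0,"ay": -2,"az": 0,"gripper": -1},{"dx": -0.0135,"dy": 0,"dz": 0.1315,"ax": 0,"ay": -2,"az": 0,"gripper": -1},{"dx": -0.0135,"dy": 0,"dz": 0.1315,"ax": 0,"ay": -2,"az": 0,"gripper": -1},{"dx": -0.0135,"dy": 0,"dz": 0.1315,"ax": 0,"ay": -2,"az": 0,"gripper": -1},{"dx": -0.0135,"dy": 0,"dz": 0.1315,"ax": 0,"ay": -2,"az": 0,"gripper": -1},{"dx": -0.0135,"dy": 0,"dz": 0.1315,"ax": 0,"ay": -2,"az": 0,"gripper": -1},{"dx": -0.0135,"dy": 0,"dz": 0.1315,"ax": 0,"ay": -2,"az": 0,"gripper": -1},{"dx": -0.0135,"dy": 0,"dz": 0.1315,"ax": 0,"ay": -2,"az": 0,"gripper": -1},{"dx": -0.0135,"dy": 0,"dz": 0.1315,"ax": 0,"ay": -2,"az": 0,"gripper": -1},{"dx": -0.0135,"dy": 0,"dz": 0.1315,"ax": 0,"ay": -2,"az": 0,"gripper": -1}])

```text
time: 28.23
position: [0.559, 0.0104, 0.14]
tool_rot: [[0.035, 0.0, 0.999], [-0.999, -0.0, 0.035], [0.0, -1.0, 0.0]]
force: [0.4, 0.6, -0.5]
grip_width: 0.0194
```

```bash
python3 go.py .5598 .0108 .029 2
python3 - <<'E'
from workcell import ctrl,viewer
from h import *
c2=viewer.camera("side")
cv2.imwrite("pics/s18.png",cv2.resize(c2["image"][130:270,220:380],None,fx=4,fy=4,interpolation=2)[:,:,::-1])
E
```

```text
t 28.23 p [0.559  0.0104 0.14  ] w 0.0194 F [ 0.4  0.6 -0.5]
d [-0.0004  0.111   0.0008] rot deg [-0.01  0.    0.02]
```

View pics/s18.png

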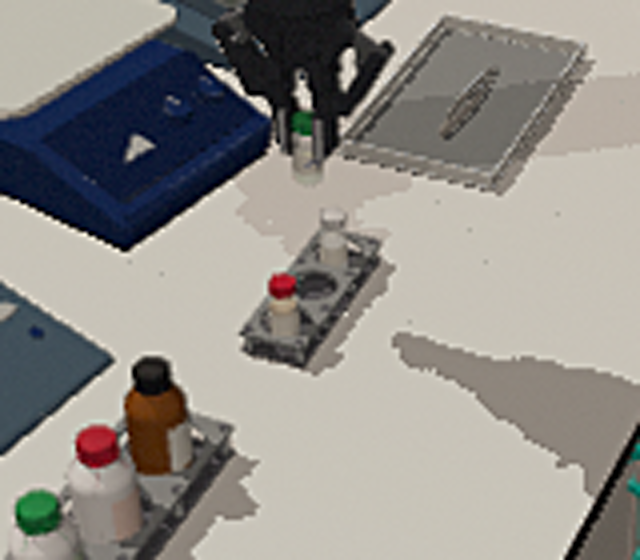

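The green vial hangs upright over the middle well. Lowering.

Request:
play_rows(targets=[{"dx": 0,"dy": 0.035,"dz": 0.0005,"ax": 0,"ay": 0,"az": 0,"gripper": -1},{"dx": 0,"dy": 0.065,"dz": 0.0005,"ax": 0,"ay": 0,"az": 0,"gripper": -1},{"dx": 0,"dy": 0.085,"dz": 0.0005,"ax": 0,"ay": 0,"az": 0,"gripper": -1},{"dx": 0,"dy": 0.1,"dz": 0.0005,"ax": 0,"ay": 0,"az": 0,"gripper": -1},{"dx": 0,"dy": 0.109,"dz": 0.0005,"ax": 0,"ay": 0,"az": 0,"gripper": -1},{"dx": 0,"dy": 0.112,"dz": 0.0005,"ax": 0,"ay": 0,"az": 0,"gripper": -1},{"dx": 0,"dy": 0.112,"dz": 0.0005,"ax": 0,"ay": 0,"az": 0,"gripper": -1},{"dx": 0,"dy": 0.112,"dz": 0.0005,"ax": 0,"ay": 0,"az": 0,"gripper": -1},{"dx": 0,"dy": 0.112,"dz": 0.0005,"ax": 0,"ay": 0,"az": 0,"gripper": -1}])

```text
time: 29.03
position: [0.5605, 0.0107, 0.0288]
tool_rot: [[0.035, 0.001, 0.999], [-0.999, -0.0, 0.035], [0.0, -1.0, 0.001]]
force: [-0.4, -0.5, 0.3]
grip_width: 0.0195
```

Request:
play_rows(targets=[{"dx": 0,"dy": 0.001,"dz": 0,"ax": 0,"ay": 0,"az": 0,"gripper": -1},{"dx": 0,"dy": 0.001,"dz": 0,"ax": 0,"ay": 0,"az": 0,"gripper": -1},{"dx": 0,"dy": 0.001,"dz": 0,"ax": 0,"ay": 0,"az": 0,"gripper": -1}])

```text
time: 29.28
position: [0.56, 0.0107, 0.0271]
tool_rot: [[0.035, 0.0, 0.999], [-0.999, -0.0, 0.035], [0.0, -1.0, 0.0]]
force: [-0.4, -0.6, 0.5]
grip_width: 0.0195
```

Request:
play_rows(targets=[{"dx": 0,"dy": 0.001,"dz": 0,"ax": 0,"ay": 0,"az": 0,"gripper": -1},{"dx": 0,"dy": 0.0015,"dz": 0,"ax": 0,"ay": 0,"az": 0,"gripper": -1},{"dx": 0,"dy": 0.0015,"dz": 0,"ax": 0,"ay": 0,"az": 0,"gripper": -1},{"dx": 0,"dy": 0.0015,"dz": 0,"ax": 0,"ay": 0,"az": 0,"gripper": -1}])

```text
time: 29.62
position: [0.5603, 0.0107, 0.0266]
tool_rot: [[0.035, 0.001, 0.999], [-0.999, -0.001, 0.035], [0.001, -1.0, 0.001]]
force: [-8.0, -0.9, 24.5]
grip_width: 0.0194
```

Request:
play_rows(targets=[{"dx": 0,"dy": -0.001,"dz": 0,"ax": 0,"ay": 0,"az": 0,"gripper": -1},{"dx": 0,"dy": -0.001,"dz": 0,"ax": 0,"ay": 0,"az": 0,"gripper": -0.3},{"dx": 0,"dy": -0.001,"dz": 0,"ax": 0,"ay": 0,"az": 0,"gripper": -0.1},{"dx": 0,"dy": -0.001,"dz": 0,"ax": 0,"ay": 0,"az": 0,"gripper": 0.2},{"dx": 0,"dy": -0.001,"dz": 0,"ax": 0,"ay": 0,"az": 0,"gripper": 0.3},{"dx": 0,"dy": -0.001,"dz": 0,"ax": 0,"ay": 0,"az": 0,"gripper": 0.3},{"dx": 0,"dy": -0.001,"dz": 0,"ax": 0,"ay": 0,"az": 0,"gripper": 0.3},{"dx": 0,"dy": -0.02,"dz": 0,"ax": 0,"ay": 0,"az": 0,"gripper": 0.3},{"dx": 0,"dy": -0.05,"dz": 0,"ax": 0,"ay": 0,"az": 0,"gripper": 0.3},{"dx": 0,"dy": -0.085,"dz": 0,"ax": 0,"ay": 0,"az": 0,"gripper": 1},{"dx": 0,"dy": -0.125,"dz": 0,"ax": 0,"ay": 0,"az": 0,"gripper": 1},{"dx": 0,"dy": -0.16,"dz": -0.04,"ax": 0,"ay": 0,"az": 0,"gripper": 1},{"dx": 0,"dy": -0.18,"dz": -0.08,"ax": 0,"ay": 0,"az": 0,"gripper": 1},{"dx": 0,"dy": -0.18,"dz": -0.12,"ax": 0,"ay": 0,"az": 0,"gripper": 1},{"dx": 0,"dy": -0.18,"dz": -0.15,"ax": 0,"ay": 0,"az": 0,"gripper": 1},{"dx": 0,"dy": -0.18,"dz": -0.15,"ax": 0,"ay": 0,"az": 0,"gripper": 1},{"dx": 0,"dy": -0.18,"dz": -0.15,"ax": 0,"ay": 0,"az": 0,"gripper": 1},{"dx": 0,"dy": -0.18,"dz": -0.15,"ax": 0,"ay": 0,"az": 0,"gripper": 1}])

```text
time: 31.12
position: [0.4106, 0.0053, 0.2057]
tool_rot: [[0.035, 0.001, 0.999], [-0.999, -0.0, 0.035], [0.0, -1.0, 0.001]]
force: [0.9, -0.3, -0.1]
grip_width: 0.0855
```

Run:
```python
from workcell import ctrl,viewer
from h import *
c2=viewer.camera("side");P=cloud(c2);t=viewer.camera("top");Q=cloud(t)
cv2.imwrite("pics/s19.png",cv2.resize(c2["image"][110:310,180:380],None,fx=3,fy=3,interpolation=2)[:,:,::-1])
cv2.imwrite("pics/t19.png",cv2.resize(t["image"][130:250,180:470],None,fx=2.7,fy=2.7,interpolation=2)[:,:,::-1])
for n,x,y,r in (("b2",.568,.217,.03),("b1",.566,.285,.03),("rb",.5645,.349,.03),("v2",.5585,.057,.018),("v1",.56,.011,.018),("rv",.563,-.034,.018)):
  for nm,C in (("side",P),("top",Q)):
    z=C[(np.hypot(C[...,0]-x,C[...,1]-y)<r)&(C[...,2]<.15)&(C[...,2]>.03)]
    if len(z): print(n,nm,len(z),"top z",np.percentile(z[:,2],95).round(4),"mean top",z[z[:,2]>z[:,2].max()-.012].mean(0).round(4))
print(ctrl.get_obs()["time"])
```

```text
b2 side 335 top z 0.0925 mean top [0.5664 0.2194 0.0901]
b2 top 194 top z 0.0963 mean top [0.5663 0.2171 0.0939]
b1 side 363 top z 0.0891 mean top [0.5639 0.2884 0.0872]
b1 top 216 top z 0.0917 mean top [0.5647 0.2854 0.0898]
rb side 398 top z 0.0892 mean top [0.5645 0.3528 0.0871]
rb top 231 top z 0.0926 mean top [0.5648 0.3491 0.0904]
v2 side 73 top z 0.0554 mean top [0.5583 0.0595 0.052 ]
v2 top 1 top z 0.0581 mean top [0.5674 0.0611 0.0581]
v1 side 68 top z 0.0562 mean top [0.5593 0.0143 0.0526]
rv side 62 top z 0.0549 mean top [ 0.5628 -0.0302  0.0521]
31.2167
```

View pics/s19.png

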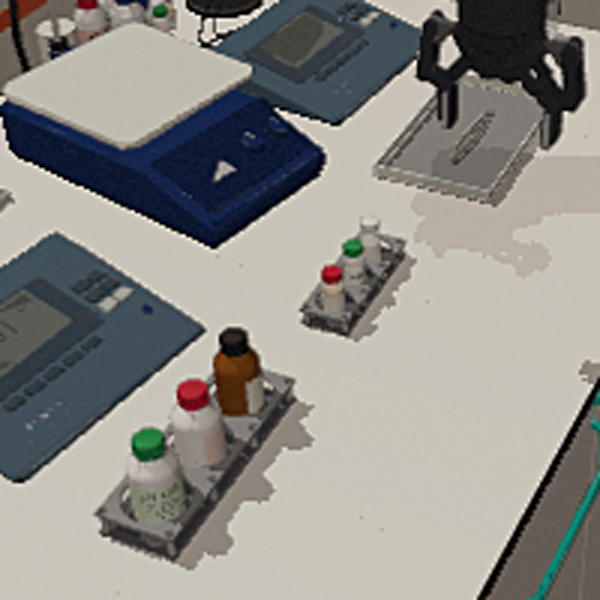

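View pics/t19.png

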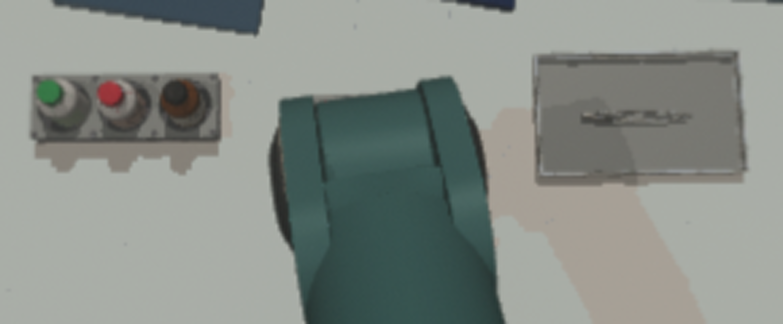

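All six pieces of glassware are upright, and their top heights match the rack floor. The tweezers lie in the middle of the tray at (637,117), and the arm is clear of everything. Handing in.

```bash
python3 -c "
from workcell import ctrl
print(ctrl.finish_job())"
```

```text
the job is handed in; nothing more can be done
None
```

The bench is cleared and the job is handed in, at about 31 s of the 112 s allowed. No verdict was reported.

**Placements**
- **Bottles:** the brown bottle stands in the free end well of the bottle rack and the white one in the middle well.
- **Vials:** the red-capped vial stands in the free end well of the vial rack and the green-capped one in the middle well.
- **Tweezers:** they lie flat and lengthwise in the middle of the tray.

I lowered each bottle and vial until it touched the rack floor before letting go. The force reading then was 20 to 38 N.

**Last checks, from the side and top cameras**
- **Height:** the tops of all four match standing on the rack floor, within about 3 mm.
- **Position:** they sit within about 3 mm of their well centres, and all look upright.
- **Already racked:** the racked bottle did not move measurably in the top view. The racked vial was compared with its start across two different cameras, and the difference of about 2 mm is within measurement error.
- **Arm:** it stands clear with the gripper open.

**What failed or disagreed**
- My first move call was refused because some row keys were missing. The arm did not move.
- The side camera reads positions about 2 to 4 mm further in y than the top camera. I put this down to it seeing only one face of each object.
- In the final top view the arm hid the vial rack, so the vials were checked only from the side.

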